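Hang a slide case on the crowded stand

TASK

Lift the orange slide case out of its metal loading block and hang it by its hook on the white board of the hanging stand, in the empty place between the two neighbouring cases, fully home in the notch of the blue saddle there. Glass slides are inside: feel for the notch gently rather than forcing the hook down, do not shove the hanging cases along or off the board, and leave everything else on the bench where it is.

Things in the scene. Friction and masses are not known exactly. Their poses are not given: they have to be found in the camera images.
- case: Orange slide case, a flat box 20 (x) by 32 (y) by 85 mm (z), about 0.1 kg, glass inside. Origin: centre of its underside, z up. A grip tab 14 (x) by 24 (y) mm stands on top, z = 85 to 127 mm. Its hook is at the back (+x). It starts upright in the block's socket.
- case_hook (a point): Middle of the underside of the orange case's hook arm, at x = 18.5, z = 75 mm in the case's frame; this face carries the weight. The hook is 14 mm wide in y: arm z = 75 to 85 mm, and at its end a lip, x = 27 to 32 mm, down to z = 55 mm; it straddles x = 10 to 27 mm.
- block: Aluminium loading block, fixed, 52 (x) by 60 (y) by 36 mm high on a black foot 70 by 90 mm. Origin: centre of its underside. Its open-topped socket is 24 (x) by 36 (y) mm, floor 6 mm above the bench; the case stands in it with the same yaw and about 2 mm of play and is drawn straight up.
- rack: Hanging stand, fixed. Origin: centre of its underside. Grey base 160 (x) by 280 (y) by 12 mm; a white upright board 10 mm thick (x = -5 to 5 mm), 260 mm long in y, top edge at z = 125 mm. Cases hang on its -x side, hooks over the edge towards +x, same yaw as the stand. A seated case has its origin at z = 50, x = -22 to -15 mm.
- rack_edge (a point): Middle of the board's top edge (y = 0, z = 125 mm in the stand), the empty place. A blue saddle clamped here, 48 mm long in y, as thick as the board, has two blocks 7 mm high and between them one notch 15.5 mm wide in y down to the edge. It is fixed off-centre: the notch's middle lies anywhere within 9 mm of this point in y, unmeasured.
- case_blue: Blue-topped clear case, same make, size and axes as the orange one. The three clear-bodied cases hang loose on the board: two beside the empty place, centres 43 to 47 mm from its middle in y, one at 86 to 90 mm towards +y. Which hangs where varies. Easily pushed along or off.
- case_green: Green-topped clear case of the same make and size, hanging likewise.
- case_grey: Grey-topped clear case of the same make and size, hanging likewise.
- bottle: Amber bottle, 64 mm across, 140 mm high; leave alone. Origin at the underside's centre.
- beaker: Glass beaker, 70 mm across, 90 mm high; leave alone. Origin at the underside's centre.
- marker: White and red marker pen lying down, 136 mm long, 16 mm thick; leave alone. Origin under its middle.

How it is judged:
On the way:
1. the orange case is lifted clear of the block's socket (z of case in the frame of block above 0.05 m and contact force between case and block below 0.05 N), for 0.2 s.
At the end, for the whole second after the job is handed in: The orange case hangs at rest, hook down in the notch: in the stand's frame its origin at z 46.5 to 53.5, x -29 to -10, y -13 to 13 mm, within 0.12 rad of upright and 0.15 rad of the stand's yaw; the other three cases still hang (z over 43 mm), within 0.15 rad of upright (z of case in the frame of rack between 0.0465 and 0.0535 m and x of case in the frame of rack between -0.029 and -0.01 m and y of case in the frame of rack between -0.013 and 0.013 m and angle between case's own z axis and vertical below 0.12 rad and angle between the x axis of case and the x axis of rack, either way round below 0.15 rad and linear speed of case below 0.02 m/s and z of each of case_blue, case_green, case_grey in the frame of rack above 0.043 m and angle between each of case_blue, case_green, case_grey's own z axis and vertical below 0.15 rad); the robot touches nothing.
It fails at once if the orange case is pressed on the stand (board or saddle) with more than 30 N (contact force between case and rack above 30 N).
It fails at once if a hanging case is shoved more than 12 mm from its place or knocked off (distance of any of case_blue, case_green, case_grey from where it was at the start of the episode above 0.012 m).
It fails at once if something else on the bench is moved more than 20 mm (distance of any of bottle, beaker, marker from where it was at the start of the episode above 0.02 m).
It also fails if it takes over 61 s, if anything falls off the work surface, if the arm or the gripper's body presses on something with over 40 N, if the wrist force passes 120 N, or if a joint passes its speed limit or range.

ROBOT

A 6-joint arm with a two-finger parallel gripper is mounted at the origin on the work surface. World frame = base frame: x ahead of the robot, y to its left, z up, the work surface at z = 0. Lengths are in m, angles in rad, forces in N, time in s.
With the tool pointing down it reaches from about 0.35 to 0.975 m from the base axis. Payload 4.9 kg.
Tool frame: the origin (TCP) lies on the centre line of the jaws, within the pads' length; the fingertips stand 14 mm ahead of it and the grasp point (between the pads) lies 5 mm behind it; y points along the fingers, z is the direction in which the jaws open and shut, and the axes are right-handed (so a half turn about y gives the same grasp; the last joint's range is limited). The gripper opens to 85 mm and grips with 20 to 120 N. Pads are 22 mm wide; open, the fingers measure 114 mm over their backs; the gripper's body (76 mm by 85 mm) begins 54 mm behind the grasp point. The pads swing forward as they close: fully open they stand 13 mm farther back than shut.
Start: joints at [-1.45, 0.053, 1.613, -0, 1.476, -0.119], TCP at [0.148, -0.607, 0.218] pointing down, gripper open.
Joint ranges: [-3.01, 3.01], [-1.01, 2.22], [0.06, 2.58], [-1.02, 4.17], [0.09, 2.62], [-3.14, 3.14]. Speed limits (rad/s): [2.57, 2.57, 3.14, 3.14, 3.14, 3.14].

INTERFACE

Orientations are given as a rotation vector (axis times angle).
In Python, from station import ctrl gives the robot as it stands.
- The arm moves only by the tool servo_tool, never from a script. Its arguments are lists of equal length, an entry for each row: "delta_pos": the shift along the tool's x, y, z in m, a list of three; "dr": the turn, a rotation vector about the tool's x, y, z in degrees, a list of three; "grip": the opening, from 0 (shut) to 1 (fully open). In form: {"delta_pos": [[x, y, z], ...], "dr": [[rx, ry, rz], ...], "grip": [grip, ...]}. A call has 1 to 5 rows; each row shifts and turns the pose as measured when the row begins, along the tool's axes as they then stand; what a row does not reach is not made up. A row lasts 1/8 s, in which the tool goes at most 62.5 mm and 10.7 degrees, less where a joint would pass 70% of its speed; a pose out of reach is approached as far as the arm can. A call is refused whole if a number of a shift passes 0.0625 or a number of a turn 10.7, either way. A call with a gripper value outside its range is refused whole. The fingers move at their own pace and stop on an object; "grip_force" is the grip in N (left out, the last holds). Time passes only in rows, so rows that do not move let the fingers close. It gives the time, the measured TCP pose, the force and the opening at its end, in the units of the state.
- ctrl.get_obs(): the state, without advancing time (a new reading comes with each control period).
- ctrl.get_image(name): name is "scene" or "top"; returns the picture (384x512x3 uint8, red, green, blue); there is no depth.
- ctrl.camera_params(name): a dict with "fovy" (degrees; the focal length in pixels is half the picture's height over the tangent of half this angle, whatever the lens; pixels are square), "cx", "cy" (the principal point, pixels), "k1" (the pictures are not rectified: a ray, as slopes to the right and down, at radius r is drawn at 1 + k1 r^2 times it, then the intrinsics apply), "eye" and "rotation" of the camera in the world. Camera axes: x right, y down, z forward; pixel columns grow to the right and rows downward; lengths in m; the calibration is good to about 2 mm. A picture is of the moment at which its call begins. camera_params takes no time and is no camera call.
- ctrl.finish_job(): hands the job in, once; it reports no verdict.
Trained networks look in the newest picture that a camera, given by its name, has taken for a name from the list of things; names that differ only in an ending like _2 or _b are one class to them, and where a whole thing is asked for, a point or a joint stands for the part that bears it (a point fixed in the world has none). Each returns a list of dicts, best first, with "score" (0 to 1); they miss things now and then, are a little off and sometimes report something else, mostly with a low value. They report only what shows in the picture. A call takes as long as a camera call.
- ctrl.masks_of(camera, label): "pixels" (384x512 bool, what is visible of it) and "extent" ([left, top, right, bottom] in pixels, round what is visible of it).
The state is a dict: "t": time; "q": joint angles; "dq": joint speeds; "effort": joint torques, N m; "tool_pos": TCP position; "tool_rot": TCP orientation; "contact_force": force on the tool from outside, world axes, zero at the start; "wrist_torque": the same for the moment, N m; "opening": finger opening in m.
Only numpy, scipy, OpenCV 4.12 (cv2) and the standard library are available. Lean on these libraries where they do the work, as an engineer would, in place of code of your own. Each camera call takes 0.05 s, during which the arm holds its last target.

## Working session

There is one attempt and no reset: what is moved stays moved. The work goes in short steps, Python scripts to look and compute and a tool call to move; the robot and the scene stay as the last step left them, time stands still between calls to the robot, and variables do not carry over. Pictures are saved under pics/ and viewed, and the job is handed in when it is done.

Besides the shell and the picture viewer there is one more tool, called after ">>>" as name(argument=value, ...), one argument or row to a line, values as JSON. servo_tool: Moves the arm, as the interface text tells. Its arguments: {"type":"object","properties":{"delta_pos":{"type":"array","items":{"type":"array","items":{"type":"number"}}},"dr":{"type":"array","items":{"type":"array","items":{"type":"number"}}},"grip":{"type":"array","items":{"type":"number"}},"grip_force":{"type":"number"}},"required":["delta_pos","dr","grip"]}

```bash
mkdir -p pics; ls
python3 - <<'E'
from station import ctrl
import cv2,numpy as np
print(ctrl.get_obs())
for n in ("scene","top"):
    im=ctrl.get_image(n); cv2.imwrite(f"pics/{n}0.png",im[:,:,::-1]); print(n,ctrl.camera_params(n))
E
```

```text
pics
{'t': 0.0, 'q': array([-1.45002367e+00,  5.33828935e-02,  1.61426220e+00, -2.43135622e-05,
        1.47600397e+00, -1.19024427e-01]), 'dq': array([-6.20700666e-04, -1.31851379e-03, -4.03183692e-04,  1.46415171e-03,
        1.31483365e-03,  5.08771472e-05]), 'effort': array([ 1.28288990e-03, -3.93680227e+01, -3.70176494e+01, -3.01775390e-05,
        6.94515111e-03,  4.64667291e-07]), 'tool_pos': array([ 0.14834215, -0.60648347,  0.2169659 ]), 'tool_rot': array([-0.25232085,  2.09627965, -2.09194219]), 'contact_force': array([ 0.11990553, -0.48654432,  0.58289159]), 'wrist_torque': array([-0.01865342, -0.04018203,  0.02278784]), 'opening': 0.0854303670138441}
scene {'fovy': 43.07004615997181, 'cx': 258.4694545545613, 'cy': 191.47196992807125, 'k1': -0.1675383465345661, 'eye': array([1.46444393, 0.31074502, 0.71240201]), 'rotation': array([-1.34338759, -1.95192258,  1.04073298])}
top {'fovy': 51.71803990749632, 'cx': 261.6621042274833, 'cy': 190.01169342367157, 'k1': 0.014348151119384256, 'eye': array([ 0.48391539, -0.00407034,  1.03215913]), 'rotation': array([-2.1674672 ,  2.11046744, -0.13999516])}
```

View pics/scene0.png

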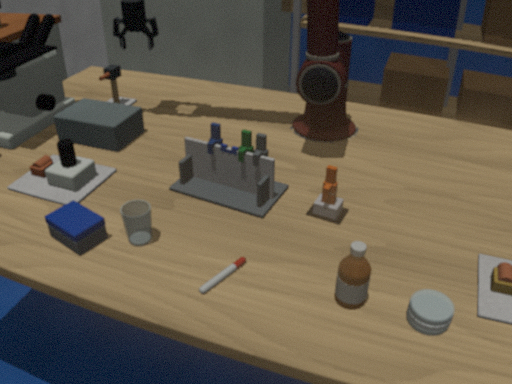

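View pics/top0.png

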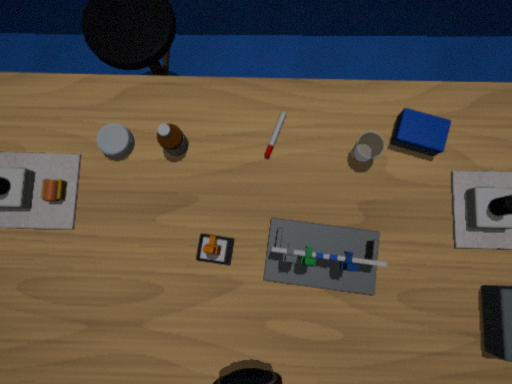

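```bash
cat > h.py <<'E'
from station import ctrl
import numpy as np, cv2
from scipy.spatial.transform import Rotation as R
P={}
def cam(n):
    if n not in P:
        p=ctrl.camera_params(n); f=192/np.tan(np.radians(p['fovy'])/2)
        P[n]=(f,p['cx'],p['cy'],p['k1'],p['eye'],R.from_rotvec(p['rotation']).as_matrix())
    return P[n]
def proj(n,X):
    f,cx,cy,k,e,M=cam(n); c=(np.atleast_2d(X)-e)@M; s=c[:,:2]/c[:,2:]
    s=s*(1+k*(s**2).sum(1,keepdims=True)); return s*f+[cx,cy]
def ray(n,uv):
    f,cx,cy,k,e,M=cam(n); d=(np.atleast_2d(uv)-[cx,cy])/f; s=d.copy()
    for _ in range(30): s=d/(1+k*(s**2).sum(1,keepdims=True))
    v=np.c_[s,np.ones(len(s))]@M.T; return e,v
def atz(n,uv,z):
    e,v=ray(n,uv); return e+v*((z-e[2])/v[:,2:])
def tri(uvs):
    A=0;b=0
    for n,uv in uvs.items():
        e,v=ray(n,uv); v=v[0]/np.linalg.norm(v[0]); Q=np.eye(3)-np.outer(v,v); A=A+Q; b=b+Q@e
    return np.linalg.solve(A,b)
E
python3 - <<'E'
from h import *
for n in("scene","top"):
    im=ctrl.get_image(n)
    print(n,"cam fwd",cam(n)[5][:,2])
    for l in ("case","case_hook","block","rack","rack_edge","case_blue","case_green","case_grey"):
        r=ctrl.masks_of(n,l)
        for d in r[:2]:
            ys,xs=np.nonzero(d['pixels']); print(l,round(d['score'],2),d['extent'],len(xs),xs.mean().round(1),ys.mean().round(1))
        if r: np.save(f"m_{n}_{l}.npy",r[0]['pixels'])
# crops
s=ctrl.get_image("scene"); t=ctrl.get_image("top")
cv2.imwrite("pics/s_rack.png",cv2.resize(s[110:220,160:300,::-1],None,fx=5,fy=5,interpolation=cv2.INTER_CUBIC))
cv2.imwrite("pics/t_all.png",cv2.resize(t[205:305,190:395,::-1],None,fx=3.9,fy=3.9,interpolation=cv2.INTER_CUBIC))
cv2.imwrite("pics/s_blk.png",cv2.resize(s[155:235,290:370,::-1],None,fx=7,fy=7,interpolation=cv2.INTER_CUBIC))
E
```

```text
scene cam fwd [-0.78282357 -0.28839823 -0.55137439]
case_hook 0.92 [324.4, 164.3, 337.5, 204.9] 481 330.1 185.4
block 0.57 [307.5, 194.3, 348.4, 227.0] 720 328.0 210.6
rack 0.56 [168.4, 135.7, 288.6, 218.6] 5810 227.9 178.7
rack_edge 0.73 [170.2, 135.1, 289.7, 218.2] 5814 227.8 178.2
case_blue 0.74 [195.4, 257.3, 246.2, 292.0] 427 222.1 274.7
case_blue 0.52 [207.4, 123.2, 220.3, 152.9] 313 214.1 136.3
case_green 0.73 [235.3, 130.8, 251.6, 161.8] 322 245.2 143.2
case_green 0.54 [336.1, 243.7, 370.7, 313.2] 1806 352.8 277.6
case_grey 0.84 [254.2, 130.1, 267.0, 169.1] 317 259.7 147.6
top cam fwd [ 0.14462674  0.01657202 -0.9893475 ]
case 0.65 [201.9, 235.5, 222.3, 256.8] 231 212.2 246.5
case_hook 0.62 [203.8, 236.4, 218.0, 252.8] 209 211.0 246.4
block 0.93 [198.0, 235.8, 234.5, 267.3] 710 215.8 249.9
rack 0.59 [263.9, 215.6, 383.5, 293.5] 6577 321.9 256.0
rack_edge 0.81 [264.0, 219.0, 381.4, 297.2] 6392 322.4 256.1
rack_edge 0.36 [203.0, 235.2, 224.7, 254.0] 249 212.2 246.6
case_blue 0.64 [335.0, 252.4, 356.4, 272.4] 278 346.3 263.5
case_green 0.72 [298.5, 247.5, 314.9, 264.8] 227 307.1 258.2
case_grey 0.61 [282.4, 246.1, 294.2, 261.1] 150 288.7 256.0
```

```bash
ls pics
```

```text
s_blk.png
s_rack.png
scene0.png
t_all.png
top0.png
```

View pics/s_rack.png

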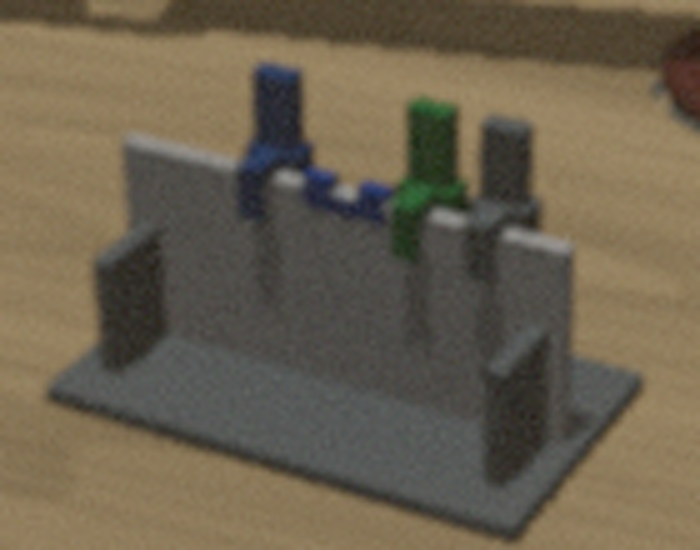

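View pics/t_all.png

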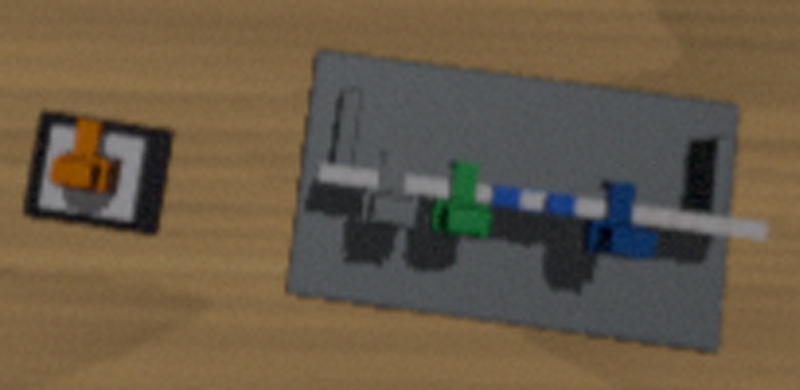

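View pics/s_blk.png

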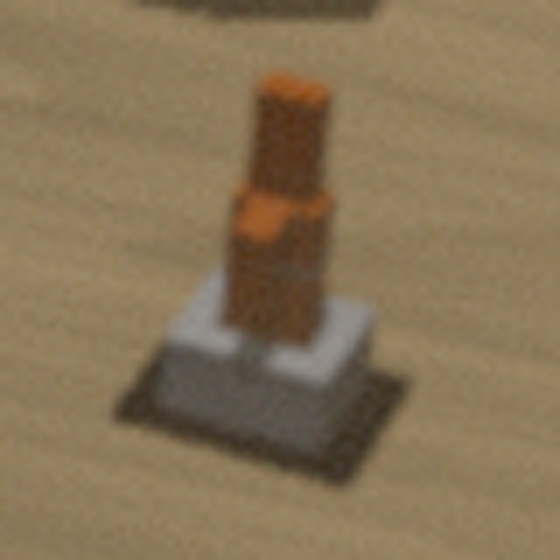

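```bash
cat > fit.py <<'E'
from h import *
from scipy.optimize import least_squares
def full(p,s,o): return (np.array(p,float)+.5)/s-.5+np.array(o)
T=lambda p:full(p,3.9,(190,205)); S=lambda p:full(p,5,(160,110)); B=lambda p:full(p,7,(290,155))
def pose(v,X): # x y yaw
    c,s=np.cos(v[2]),np.sin(v[2]); X=np.array(X,float)
    return X@np.array([[c,s,0],[-s,c,0],[0,0,1]])+[v[0],v[1],0]
mm=1e-3
rk=[("top",T((318,50)),(80,140,12)),("top",T((738,103)),(80,-140,12)),("top",T((718,352)),(-80,-140,12)),("top",T((288,292)),(-80,140,12)),
 ("top",T((320,172)),(0,130,125)),("top",T((768,230)),(0,-130,125)),
 ("scene",S((50,388)),(80,-140,12)),("scene",S((515,533)),(80,140,12)),("scene",S((640,375)),(-80,140,12)),
 ("scene",S((125,140)),(5,-130,125)),("scene",S((572,246)),(5,130,125))]
def solve(pts,x0):
    f=lambda v:np.concatenate([proj(n,pose(v,[np.array(X)*mm]))[0]-uv for n,uv,X in pts])
    r=least_squares(f,x0,loss="soft_l1",x_scale=[.01,.01,.01]); return r.x,f(r.x).reshape(-1,2)
if __name__=="__main__":
    v,res=solve(rk,[.45,-.15,0]); print("rack",v); print(res.round(1).tolist())
    for sub in("top","scene"):
        print(sub,solve([p for p in rk if p[0]==sub],v)[0])
    bl=[("top",T((42,112)),(35,45,5)),("top",T((172,130)),(35,-45,5)),("top",T((157,235)),(-35,-45,5)),("top",T((25,213)),(-35,45,5)),
     ("scene",B((172,332)),(26,-30,36)),("scene",B((318,380)),(26,30,36)),("scene",B((375,312)),(-26,30,36))]
    b,res=solve(bl,[.47,.1,0]); print("block",b); print(res.round(1).tolist())
    for sub in("top","scene"):
        print(sub,solve([p for p in bl if p[0]==sub],b)[0])
E
python3 fit.py
```

```text
rack [ 0.46971724 -0.14233216 -0.09970551]
[[-0.9, -0.4], [0.3, -0.1], [0.1, 0.0], [-1.1, 0.6], [-1.0, 0.0], [-0.7, 0.2], [-2.1, -0.9], [-0.5, -1.4], [0.6, -1.2], [-1.4, -0.0], [-1.4, 1.1]]
top [ 0.46988431 -0.14377737 -0.10074143]
scene [ 0.47116694 -0.13856928 -0.10829984]
block [ 0.47849867  0.12965726 -0.12540259]
[[-0.6, -0.8], [0.4, -0.1], [-0.2, 0.3], [-1.0, 0.5], [-1.8, 0.2], [0.3, 0.2], [-0.6, -0.8]]
top [ 0.47856484  0.12868457 -0.11924469]
scene [ 0.47801185  0.13148415 -0.17541211]
```

Run:
```python
from h import *
from fit import *
o=ctrl.get_obs(); M=R.from_rotvec(o['tool_rot']).as_matrix(); print(M.round(3)); print(np.arctan2(M[1,2],M[0,2]))
b=[.4785,.1297,-.12]
# overlay case & rack & block models
def boxpts(x0,x1,y0,y1,z0,z1): return [(x,y,z) for x in(x0,x1) for y in(y0,y1) for z in(z0,z1)]
def draw(im,n,v,box,col,dz=0,sc=6,off=(0,0)):
    X=np.array(boxpts(*box),float)*mm+[0,0,dz]; uv=(proj(n,pose(v,X))-off+.5)*sc-.5
    for i in range(8):
        for j in range(i):
            if bin(i^j).count('1')==1: cv2.line(im,tuple(np.int32(uv[i].round())),tuple(np.int32(uv[j].round())),col,1)
rkv=[.4697,-.1423,-.1015]
for n,off,w,h in(("top",(190,205),205,100),("scene",(160,110),200,120)):
    im=ctrl.get_image(n); sc=3.9
    c=cv2.resize(im[off[1]:off[1]+h,off[0]:off[0]+w,::-1],None,fx=sc,fy=sc,interpolation=cv2.INTER_CUBIC)
    for bx in((-7,7,-12,12,85,127),(-10,10,-16,16,30,85),(10,32,-7,7,75,85)): draw(c,n,b,bx,(255,255,0),.006,sc,off)
    draw(c,n,b,(-26,26,-30,30,0,36),(0,255,0),0,sc,off)
    draw(c,n,rkv,(-80,80,-140,140,0,12),(0,255,0),0,sc,off)
    draw(c,n,rkv,(-5,5,-130,130,12,125),(0,0,255),0,sc,off)
    cv2.imwrite(f"pics/ov_{n}.png",c)
```

```text
[[-0.971 -0.     0.238]
 [-0.238  0.    -0.971]
 [ 0.    -1.    -0.   ]]
-1.330963441027276
```

View pics/ov_top.png

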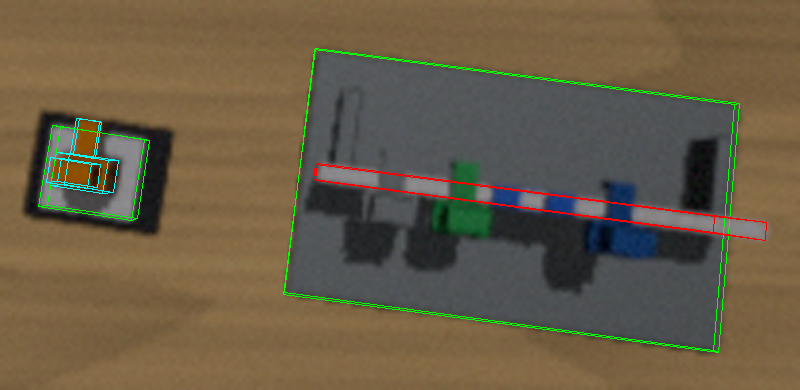

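View pics/ov_scene.png

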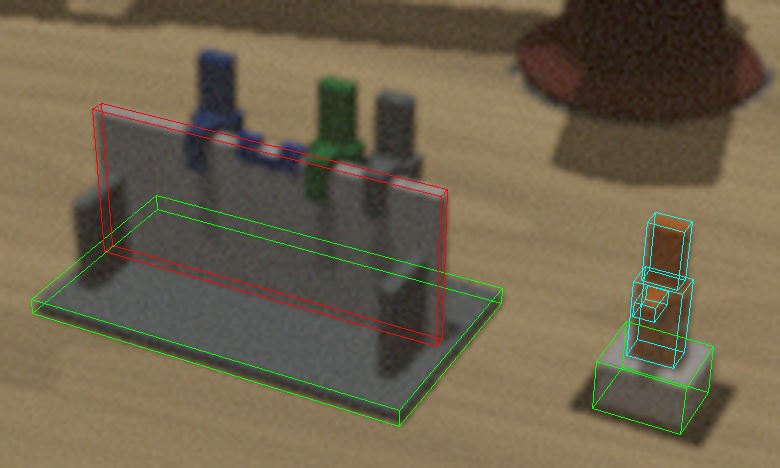

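```bash
cat > plan.py <<'E'
import sys
from h import *
def plan(target,yaw,n=5,step=.055,turn=9.5):
    o=ctrl.get_obs(); p=np.array(o['tool_pos']); M=R.from_rotvec(o['tool_rot'])
    Rt=np.column_stack([np.cross([0,0,-1],[np.cos(yaw),np.sin(yaw),0]),[0,0,-1],[np.cos(yaw),np.sin(yaw),0]])
    Rt=R.from_matrix(Rt); dp=[];dr=[]
    for i in range(n):
        d=np.array(target)-p; L=np.linalg.norm(d); d=d*min(1,step/max(L,1e-9))
        w=(M.inv()*Rt).as_rotvec(degrees=True); a=np.linalg.norm(w); w=w*min(1,turn/max(a,1e-9))
        dp.append((M.inv().apply(d)).round(4).tolist()); dr.append(w.round(2).tolist())
        p=p+d; M=M*R.from_rotvec(w,degrees=True)
    print("t",round(o['t'],2),"pos",o['tool_pos'].round(4),"F",o['contact_force'].round(2),"open",round(o['opening'],4)); print(dp); print(dr); print("end",p.round(4),"angle left",round(np.degrees((M.inv()*Rt).magnitude()),2))
if __name__=="__main__":
    a=[float(x) for x in sys.argv[1:]]; plan(a[:3],a[3],int(a[4]) if len(a)>4 else 5,*(a[5:]))
E
python3 plan.py .36 -.35 .28 -.12 5
```

```text
t 1.2 pos [ 0.1484 -0.6071  0.2182] F [ 0.66 -0.59 -1.  ] open 0.0854
[[-0.0433, -0.01, -0.0324], [-0.048, -0.01, -0.0248], [-0.0515, -0.01, -0.0165], [-0.0535, -0.01, -0.0078], [-0.0541, -0.01, 0.0011]]
[[0.0, -9.5, 0.0], [0.0, -9.5, 0.0], [0.0, -9.5, 0.0], [0.0, -9.5, 0.0], [0.0, -9.5, 0.0]]
end [ 0.3202 -0.3983  0.2684] angle left 21.88
```

>>> servo_tool(
  delta_pos=[
    [-0.043, -0.01, -0.032],
    [-0.048, -0.01, -0.025],
    [-0.051, -0.01, -0.016],
    [-0.053, -0.01, -0.008],
    [-0.054, -0.01, 0.001],
  ],
  dr=[
    [0, -9.5, 0],
    [0, -9.5, 0],
    [0, -9.5, 0],
    [0, -9.5, 0],
    [0, -9.5, 0],
  ],
  grip=[0.6, 0.6, 0.6, 0.6, 0.6],
  grip_force=40,
)

```text
t: 1.82
tool_pos: [0.3195, -0.3942, 0.2685]
tool_rot: [-0.94, 1.555, -1.554]
contact_force: [0.7, 0.5, 0.1]
opening: 0.0512
```

```bash
python3 plan.py .44 -.15 .28 -.12 5
```

```text
t 1.82 pos [ 0.3195 -0.3942  0.2685] F [0.74 0.49 0.09] open 0.0512
[[-0.0549, -0.0022, -0.0013], [-0.0544, -0.0023, 0.0078], [-0.0524, -0.0023, 0.0167], [-0.0518, -0.0023, 0.0182], [-0.0495, -0.0022, 0.0174]]
[[-0.0, -9.5, -0.04], [-0.0, -9.5, -0.04], [-0.0, -1.74, -0.01], [-0.0, 0.0, -0.0], [0.0, -0.0, 0.0]]
end [ 0.44 -0.15  0.28] angle left 0.0
```

Tracking is accurate.

>>> servo_tool(
  delta_pos=[
    [-0.055, -0.002, -0.001],
    [-0.054, -0.002, 0.008],
    [-0.052, -0.002, 0.017],
    [-0.052, -0.002, 0.018],
    [-0.05, -0.002, 0.017],
  ],
  dr=[
    [0, -9.5, 0],
    [0, -9.5, 0],
    [0, -1.7, 0],
    [0, 0, 0],
    [0, 0, 0],
  ],
  grip=[0.6, 0.6, 0.6, 0.6, 0.6],
)

```text
t: 2.45
tool_pos: [0.4417, -0.1415, 0.2815]
tool_rot: [-1.153, 1.283, -1.293]
contact_force: [0.7, -1.2, -0.0]
opening: 0.0515
```

```bash
python3 plan.py .4785 .1305 .20 -.12 5 .06
```

```text
t 2.45 pos [ 0.4417 -0.1415  0.2815] F [ 0.73 -1.19 -0.04] open 0.0515
[[-0.0575, 0.017, 0.0014], [-0.0575, 0.0171, 0.0008], [-0.0575, 0.0171, 0.0008], [-0.0575, 0.0171, 0.0008], [-0.0444, 0.0132, 0.0006]]
[[-0.35, 0.68, 0.09], [-0.0, -0.0, -0.0], [0.0, 0.0, 0.0], [0.0, 0.0, 0.0], [0.0, 0.0, 0.0]]
end [0.4785 0.1305 0.2   ] angle left 0.0
```

>>> servo_tool(
  delta_pos=[
    [-0.057, 0.01, 0.001],
    [-0.057, 0.01, 0.001],
    [-0.057, 0.02, 0.001],
    [-0.057, 0.02, 0.001],
    [-0.046, 0.02, 0],
  ],
  dr=[
    [-0.3, 0.7, 0],
    [0, 0, 0],
    [0, 0, 0],
    [0, 0, 0],
    [0, 0, 0],
  ],
  grip=[0.6, 0.6, 0.6, 0.6, 0.6],
)

```text
t: 3.08
tool_pos: [0.4809, 0.1393, 0.2032]
tool_rot: [-1.143, 1.287, -1.304]
contact_force: [0.8, 0.1, 0.7]
opening: 0.0513
```

```bash
python3 plan.py .4785 .1305 .165 -.12 3
python3 - <<'E'
from h import *
for n,(x,y) in(("top",(150,180)),("scene",(270,100))):
    im=ctrl.get_image(n); cv2.imwrite(f"pics/g1_{n}.png",cv2.resize(im[y:y+120,x:x+120,::-1],None,fx=5,fy=5,interpolation=cv2.INTER_CUBIC))
E
```

```text
t 3.08 pos [0.4809 0.1393 0.2032] F [0.78 0.06 0.73] open 0.0513
[[0.0089, 0.0382, -0.0018], [0.0, 0.0, 0.0], [0.0, 0.0, 0.0]]
[[-0.67, -0.01, 0.1], [0.0, -0.0, 0.0], [0.0, -0.0, 0.0]]
end [0.4785 0.1305 0.165 ] angle left 0.0
```

View pics/g1_top.png

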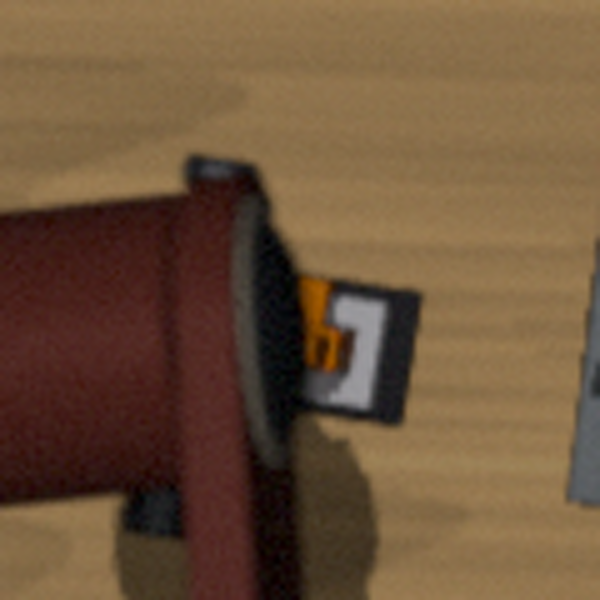

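View pics/g1_scene.png

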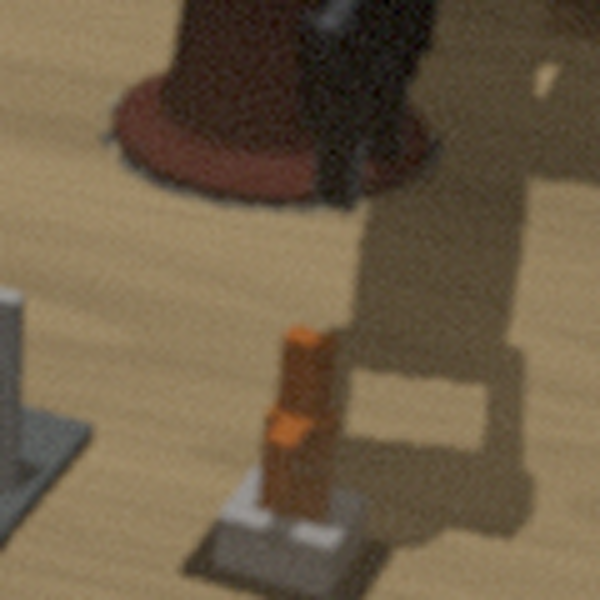

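>>> servo_tool(
  delta_pos=[
    [0.009, 0.036, -0.002],
    [0, 0, 0],
  ],
  dr=[
    [-0.6, 0, 0.1],
    [0, 0, 0],
  ],
  grip=[0.6, 0.6],
)

```text
t: 3.42
tool_pos: [0.4763, 0.1321, 0.1645]
tool_rot: [-1.157, 1.295, -1.291]
contact_force: [-0.2, -0.2, 0.4]
opening: 0.0512
```

```bash
python3 plan.py .4785 .1305 .111 -.12 2 .03
python3 - <<'E'
from h import *
for n,(x,y) in(("scene",(270,100)),):
    im=ctrl.get_image(n); cv2.imwrite(f"pics/g2_{n}.png",cv2.resize(im[y:y+120,x:x+120,::-1],None,fx=5,fy=5,interpolation=cv2.INTER_CUBIC))
E
```

```text
t 3.42 pos [0.4763 0.1321 0.1645] F [-0.17 -0.24  0.37] open 0.0512
[[0.0007, 0.03, 0.0014], [0.0006, 0.0235, 0.001]]
[[0.25, 0.37, 0.03], [-0.0, -0.0, 0.0]]
end [0.4785 0.1305 0.111 ] angle left 0.0
```

View pics/g2_scene.png

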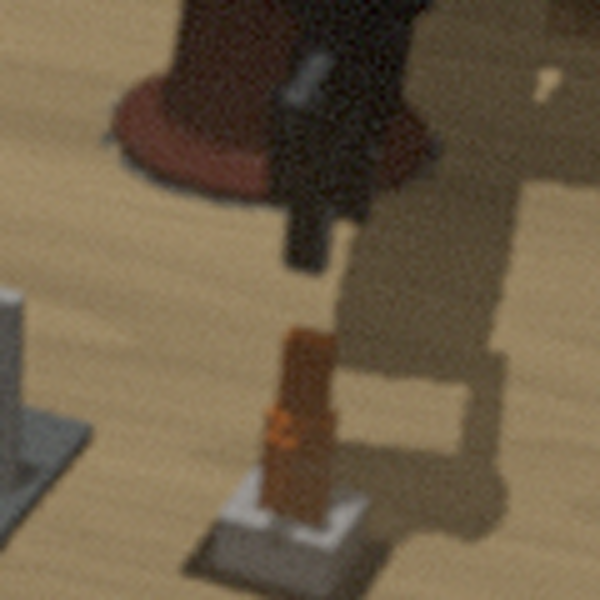

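Run:
```python
from h import *
c,s=np.cos(-.12),np.sin(-.12)
for d in(.026,.033,.04):
  for z in(.150,.155): print(d,z,proj("scene",[.4763+d*c,.1321+d*s,z]).round(1))
```

```text
0.026 0.15 [[329.2 164.8]]
0.026 0.155 [[329.4 162.9]]
0.033 0.15 [[328.1 166.2]]
0.033 0.155 [[328.3 164.3]]
0.04 0.15 [[327.1 167.5]]
0.04 0.155 [[327.2 165.7]]
```

Run:
```python
from h import *
print(proj("scene",[.4785,.1305,.133]),proj("scene",[.4763,.1321,.1645]))
im=ctrl.get_image("scene"); print(ctrl.get_obs()['tool_pos'])
cv2.imwrite("pics/g3.png",cv2.resize(np.clip(im[110:190,300:380,::-1].astype(float)*2.5,0,255).astype(np.uint8),None,fx=7.4,fy=7.4,interpolation=cv2.INTER_NEAREST))
im=ctrl.get_image("top")
cv2.imwrite("pics/g3t.png",cv2.resize(np.clip(im[180:300,150:270,::-1].astype(float)*1.5,0,255).astype(np.uint8),None,fx=5,fy=5,interpolation=cv2.INTER_CUBIC))
```

```text
[[331.5423679  166.47532226]] [[333.64399924 154.50566116]]
[0.47932552 0.13251791 0.16895045]
```

View pics/g3.png

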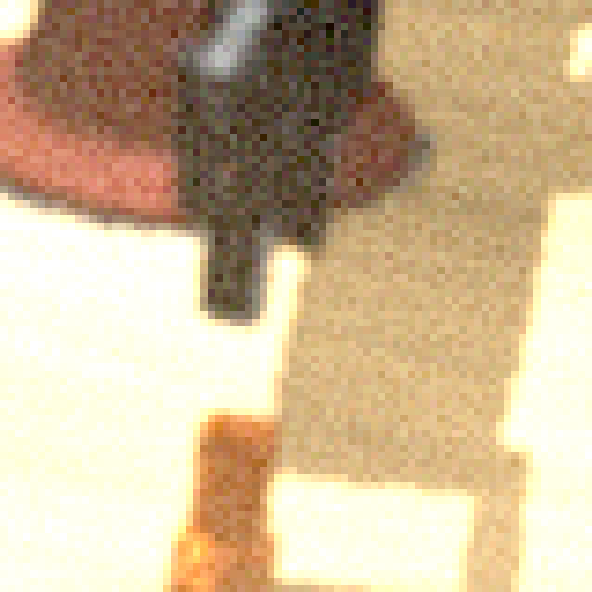

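View pics/g3t.png

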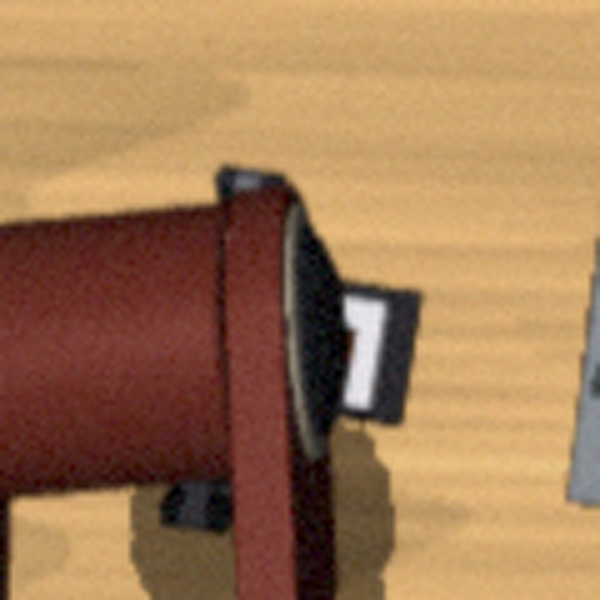

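>>> servo_tool(
  delta_pos=[
    [0.001, 0.02, 0],
    [0.001, 0.01, 0],
    [0, 0, 0],
  ],
  dr=[
    [0, 0.3, 0],
    [0, 0, 0],
    [0, 0, 0],
  ],
  grip=[0.6, 0.6, 0.6],
)

```text
t: 3.95
tool_pos: [0.4815, 0.1301, 0.1406]
tool_rot: [-1.141, 1.291, -1.3]
contact_force: [-0.1, -0.4, 0.1]
opening: 0.0511
```

```bash
cat > snap.py <<'E'
import sys
from h import *
# name cam x y w h bright
n,c=sys.argv[1:3]; x,y,w,h=map(int,sys.argv[3:7]); b=float(sys.argv[7]) if len(sys.argv)>7 else 1.8
o=ctrl.get_obs(); print(o['t'],o['tool_pos'].round(4),o['contact_force'].round(2),round(o['opening'],4))
im=ctrl.get_image(c); s=min(790/w,590/h)
cv2.imwrite(f"pics/{n}.png",cv2.resize(np.clip(im[y:y+h,x:x+w,::-1].astype(float)*b,0,255).astype(np.uint8),None,fx=s,fy=s,interpolation=cv2.INTER_CUBIC))
print("scale",s)
E
python3 snap.py g4 scene 300 110 80 80; python3 plan.py .4785 .1305 .111 -.12 2 .03
```

```text
3.95 [0.4815 0.1301 0.1406] [-0.06 -0.36  0.13] 0.0511
scale 7.375
t 4.0 pos [0.4816 0.1302 0.1409] F [ 0.33  0.36 -0.15] open 0.0514
[[0.0002, 0.0298, -0.0034], [0.0, 0.0001, -0.0]]
[[-0.58, -0.03, -0.18], [-0.0, 0.0, 0.0]]
end [0.4785 0.1305 0.111 ] angle left 0.0
```

View pics/g4.png

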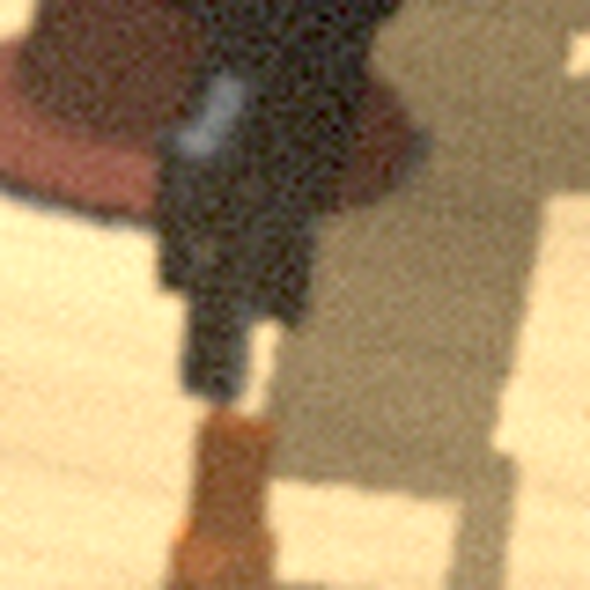

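>>> servo_tool(
  delta_pos=[
    [0, 0.012, -0.003],
    [0, 0.01, 0],
    [0, 0.005, 0],
    [0, 0, 0],
  ],
  dr=[
    [-0.5, 0, 0],
    [0, 0, 0],
    [0, 0, 0],
    [0, 0, 0],
  ],
  grip=[0.6, 0.6, 0.6, 0.6],
)

```text
t: 4.5
tool_pos: [0.4785, 0.1307, 0.112]
tool_rot: [-1.147, 1.298, -1.295]
contact_force: [0.4, -0.8, 0.5]
opening: 0.0514
```

```bash
python3 snap.py g5 scene 300 120 80 80
```

```text
4.5 [0.4785 0.1307 0.112 ] [ 0.41 -0.81  0.45] 0.0514
scale 7.375
```

View pics/g5.png

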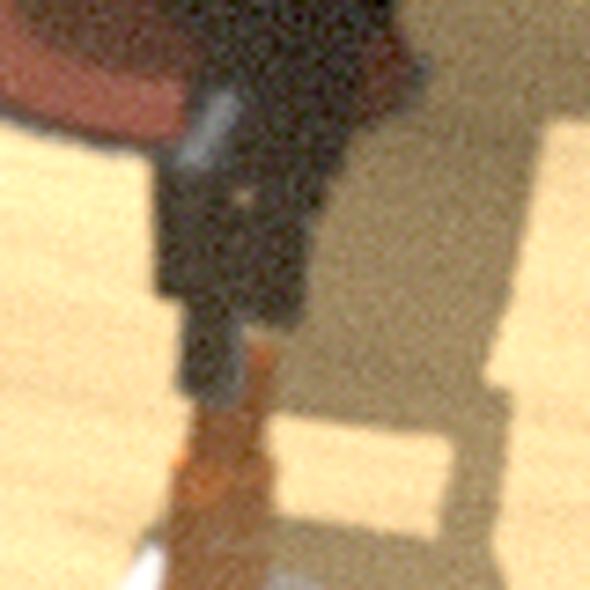

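>>> servo_tool(
  delta_pos=[
    [0, 0.005, 0],
    [0, 0.004, 0],
    [0, 0.0, 0],
  ],
  dr=[
    [0, 0, 0],
    [0, 0, 0],
    [0, 0, 0],
  ],
  grip=[0.6, 0.6, 0.6],
)

```text
t: 4.92
tool_pos: [0.4793, 0.1309, 0.1034]
tool_rot: [-1.145, 1.297, -1.296]
contact_force: [-0.2, 0.2, 0.0]
opening: 0.0516
```

```bash
python3 snap.py g6 scene 300 120 80 80
python3 - <<'E'
from h import *
o=ctrl.get_obs();p=o['tool_pos'];c,s=np.cos(-.12),np.sin(-.12)
for d in(-.04,-.033,-.026,0,.026,.033,.04): print(d,[proj("scene",[p[0]+d*c,p[1]+d*s,z]).round(1)[0].tolist() for z in(.09,.1,.11,.12,.13)])
E
```

```text
4.925 [0.4793 0.1309 0.1034] [-0.24  0.2   0.01] 0.0516
scale 7.375
-0.04 [[335.6, 174.5], [336.0, 171.0], [336.4, 167.5], [336.8, 164.0], [337.2, 160.4]]
-0.033 [[334.7, 175.8], [335.0, 172.3], [335.4, 168.8], [335.8, 165.2], [336.2, 161.7]]
-0.026 [[333.7, 177.1], [334.1, 173.6], [334.4, 170.1], [334.8, 166.5], [335.2, 162.9]]
0 [[330.0, 182.1], [330.3, 178.6], [330.7, 175.0], [331.1, 171.4], [331.5, 167.8]]
0.026 [[326.1, 187.3], [326.5, 183.7], [326.9, 180.1], [327.2, 176.5], [327.6, 172.8]]
0.033 [[325.1, 188.7], [325.4, 185.1], [325.8, 181.5], [326.2, 177.9], [326.5, 174.2]]
0.04 [[324.0, 190.1], [324.4, 186.5], [324.7, 182.9], [325.1, 179.3], [325.5, 175.6]]
```

View pics/g6.png

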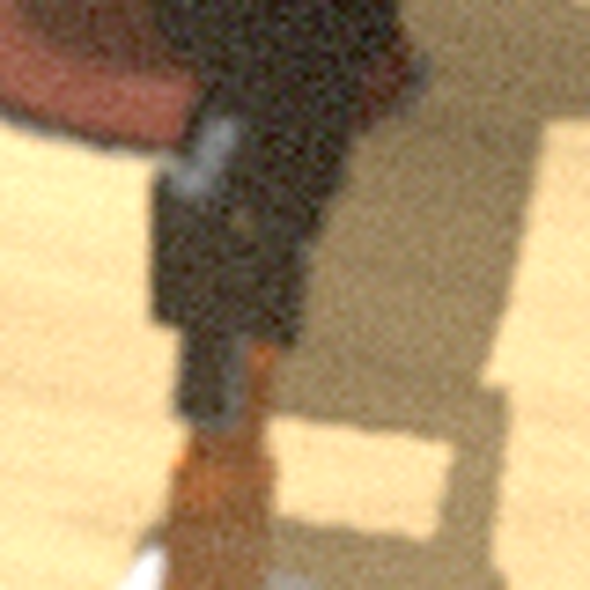

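>>> servo_tool(
  delta_pos=[
    [0, 0, 0],
    [0, 0, 0],
    [0, 0, 0],
  ],
  dr=[
    [0, 0, 0],
    [0, 0, 0],
    [0, 0, 0],
  ],
  grip=[0.3, 0.3, 0.3],
)

```text
t: 5.35
tool_pos: [0.4797, 0.1309, 0.104]
tool_rot: [-1.144, 1.296, -1.296]
contact_force: [-0.1, -0.4, 0.4]
opening: 0.0258
```

```bash
python3 snap.py g7 scene 300 120 80 80
```

```text
5.35 [0.4797 0.1309 0.104 ] [-0.05 -0.43  0.45] 0.0258
scale 7.375
```

View pics/g7.png

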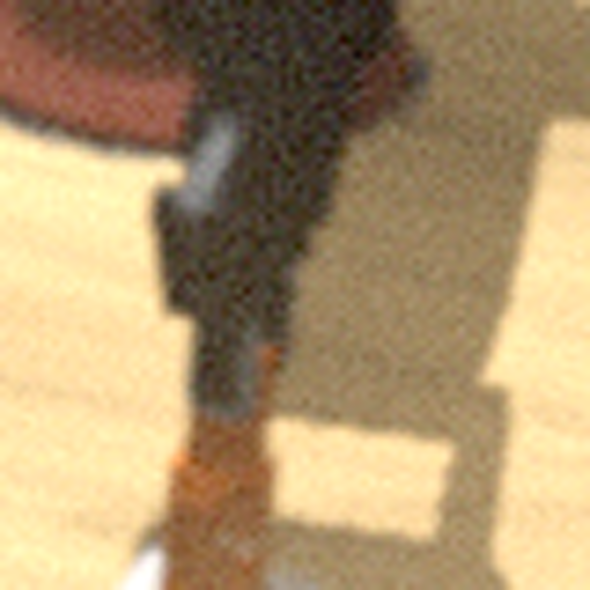

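>>> servo_tool(
  delta_pos=[
    [0, 0.004, 0],
    [0, 0.004, 0],
    [0, 0.0, 0],
  ],
  dr=[
    [0, 0, 0],
    [0, 0, 0],
    [0, 0, 0],
  ],
  grip=[0.3, 0.3, 0.3],
)

```text
t: 5.78
tool_pos: [0.4796, 0.1309, 0.0953]
tool_rot: [-1.145, 1.296, -1.296]
contact_force: [-0.4, -0.4, -0.5]
opening: 0.0258
```

```bash
python3 snap.py g8 scene 300 120 80 80
```

```text
5.775 [0.4796 0.1309 0.0953] [-0.37 -0.43 -0.48] 0.0258
scale 7.375
```

View pics/g8.png

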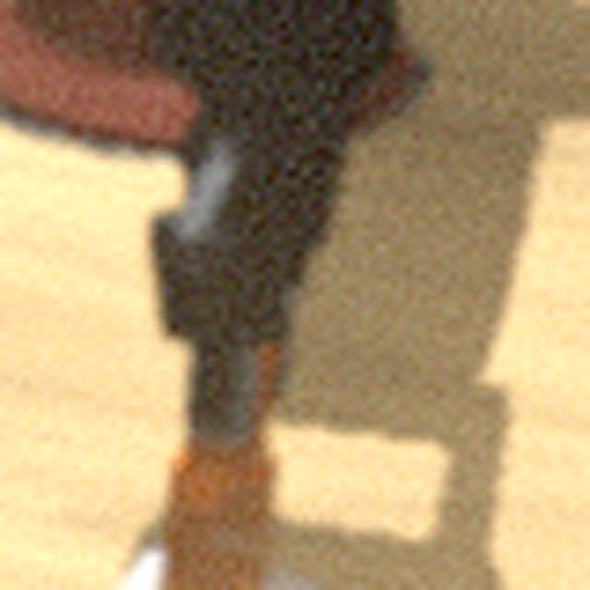

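>>> servo_tool(
  delta_pos=[
    [0, 0, 0],
    [0, 0, 0],
    [0, 0, 0],
    [0, 0, 0],
  ],
  dr=[
    [0, 0, 0],
    [0, 0, 0],
    [0, 0, 0],
    [0, 0, 0],
  ],
  grip=[0.2, 0.1, 0, 0],
  grip_force=50,
)

```text
t: 6.32
tool_pos: [0.4799, 0.131, 0.0957]
tool_rot: [-1.144, 1.296, -1.297]
contact_force: [0.3, 0.3, -0.8]
opening: 0.0131
```

```bash
python3 snap.py g9 scene 300 120 80 80
```

```text
6.325 [0.4799 0.131  0.0957] [ 0.34  0.3  -0.85] 0.0131
scale 7.375
```

View pics/g9.png

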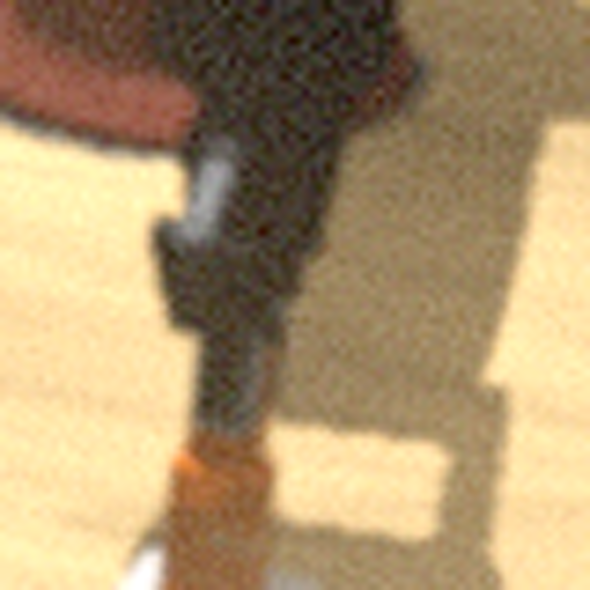

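>>> servo_tool(
  delta_pos=[
    [0, -0.01, 0],
    [0, -0.02, 0],
    [0, -0.03, 0],
    [0, -0.04, 0],
    [0, -0.03, 0],
  ],
  dr=[
    [0, 0, 0],
    [0, 0, 0],
    [0, 0, 0],
    [0, 0, 0],
    [0, 0, 0],
  ],
  grip=[0, 0, 0, 0, 0],
)

```text
t: 7.0
tool_pos: [0.4768, 0.1302, 0.2274]
tool_rot: [-1.15, 1.301, -1.294]
contact_force: [0.7, -0.2, -1.0]
opening: 0.0126
```

>>> servo_tool(
  delta_pos=[
    [0, -0.03, 0],
    [0, -0.02, 0],
    [0, 0, 0],
  ],
  dr=[
    [0, 0, 0],
    [0, 0, 0],
    [0, 0, 0],
  ],
  grip=[0, 0, 0],
)

```text
t: 7.38
tool_pos: [0.4779, 0.1302, 0.2834]
tool_rot: [-1.145, 1.296, -1.296]
contact_force: [-0.3, -0.2, -1.4]
opening: 0.0127
```

```bash
python3 snap.py l1 scene 280 80 110 100 1.5;  python3 snap.py l1t top 150 180 120 100 1.5
```

```text
7.375 [0.4779 0.1302 0.2834] [-0.28 -0.18 -1.42] 0.0127
scale 5.9
7.425 [0.4774 0.1302 0.2821] [-0.18  0.12 -1.59] 0.013
scale 5.9
```

View pics/l1.png

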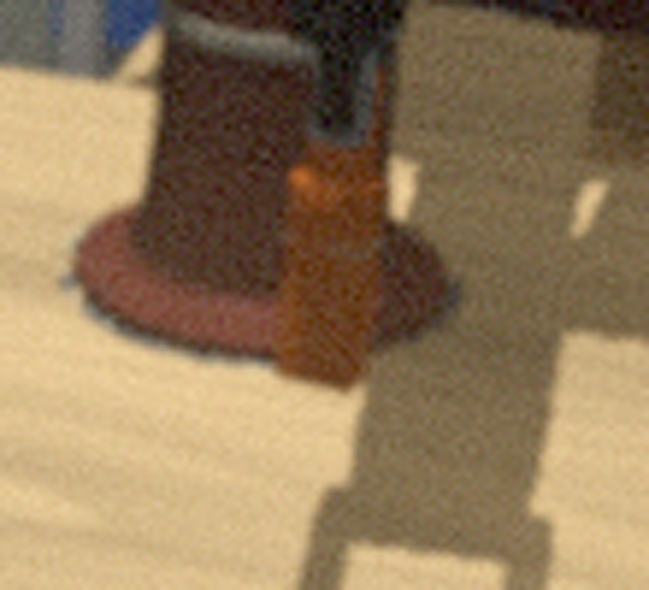

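View pics/l1t.png

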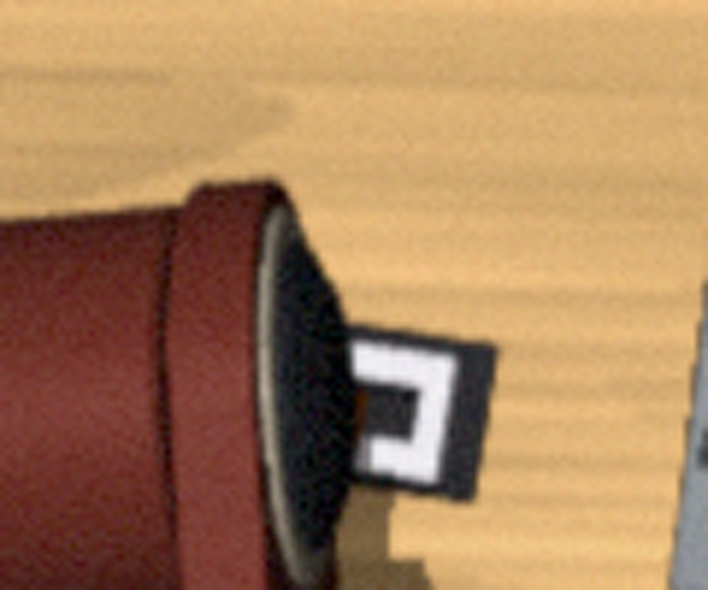

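```bash
cat > notch.py <<'E'
from h import *
from fit import *
from scipy.ndimage import map_coordinates
ys=np.arange(-70,71,1.0)
def prof(n,v,xs,zs):
    im=cv2.imread(f"pics/{n}0.png").astype(float); bl=im[:,:,0]-im[:,:,2]
    P=[]
    for x in xs:
        for z in zs:
            uv=proj(n,pose(v,np.c_[np.full_like(ys,x),ys,np.full_like(ys,z)]*mm)); P.append(map_coordinates(bl,[uv[:,1],uv[:,0]],order=1))
    return np.mean(P,0)
for n,v,xs,zs in(("top",[.4697,-.1435,-.1015],(-3,0,3),(132,)),("scene",[.4705,-.1395,-.1015],(5,),(126,128,130)),("scene",[.4697,-.1423,-.1015],(5,),(126,128,130))):
    p=prof(n,v,xs,zs); print(n,v); print(' '.join(f"{int(y)}:{int(b)}" for y,b in zip(ys,p) if -45<=y<=45))
E
python3 notch.py
```

```text
top [0.4697, -0.1435, -0.1015]
-45:72 -44:73 -43:74 -42:74 -41:74 -40:71 -39:64 -38:54 -37:33 -36:13 -35:6 -34:2 -33:1 -32:2 -31:2 -30:2 -29:2 -28:2 -27:1 -26:1 -25:1 -24:0 -23:-1 -22:0 -21:4 -20:11 -19:26 -18:43 -17:62 -16:80 -15:88 -14:93 -13:95 -12:96 -11:96 -10:96 -9:97 -8:96 -7:96 -6:94 -5:90 -4:80 -3:64 -2:45 -1:25 0:9 1:7 2:6 3:5 4:5 5:5 6:5 7:5 8:6 9:8 10:11 11:16 12:27 13:41 14:58 15:76 16:87 17:91 18:94 19:94 20:94 21:94 22:95 23:95 24:95 25:94 26:90 27:83 28:64 29:43 30:26 31:10 32:4 33:2 34:1 35:2 36:2 37:3 38:5 39:9 40:14 41:18 42:21 43:23 44:22 45:22
scene [0.4705, -0.1395, -0.1015]
-45:22 -44:19 -43:15 -42:11 -41:7 -40:4 -39:2 -38:0 -37:-1 -36:-3 -35:-5 -34:-4 -33:-3 -32:-2 -31:-2 -30:-3 -29:-4 -28:-3 -27:-3 -26:-2 -25:-2 -24:-2 -23:-1 -22:1 -21:4 -20:7 -19:11 -18:15 -17:19 -16:23 -15:27 -14:29 -13:28 -12:28 -11:28 -10:29 -9:30 -8:30 -7:29 -6:27 -5:23 -4:15 -3:7 -2:3 -1:0 0:-1 1:-2 2:-2 3:-2 4:-3 5:-4 6:-6 7:-7 8:-7 9:-8 10:-3 11:1 12:6 13:14 14:21 15:26 16:27 17:28 18:28 19:29 20:29 21:29 22:30 23:31 24:29 25:26 26:23 27:17 28:11 29:6 30:3 31:1 32:0 33:-1 34:-3 35:-3 36:-1 37:0 38:0 39:0 40:0 41:0 42:0 43:1 44:0 45:-1
scene [0.4697, -0.1423, -0.1015]
-45:30 -44:27 -43:25 -42:22 -41:19 -40:14 -39:10 -38:6 -37:4 -36:1 -35:0 -34:-2 -33:-4 -32:-4 -31:-3 -30:-2 -29:-2 -28:-2 -27:-3 -26:-3 -25:-3 -24:-3 -23:-2 -22:-2 -21:-2 -20:0 -19:2 -18:5 -17:9 -16:13 -15:17 -14:21 -13:25 -12:29 -11:30 -10:29 -9:29 -8:30 -7:31 -6:32 -5:31 -4:29 -3:28 -2:20 -1:13 0:5 1:1 2:-1 3:-3 4:-3 5:-3 6:-3 7:-4 8:-6 9:-7 10:-8 11:-9 12:-7 13:-2 14:1 15:8 16:16 17:24 18:27 19:29 20:29 21:30 22:31 23:31 24:31 25:32 26:32 27:29 28:26 29:23 30:17 31:11 32:6 33:3 34:1 35:0 36:-2 37:-3 38:-2 39:0 40:1 41:0 42:0 43:0 44:0 45:1
```

```bash
cat > casep.py <<'E'
from h import *
from fit import *
from scipy.ndimage import map_coordinates
def prof(n,v,axis,rng,other,zs,dz):
    im=cv2.imread(f"pics/{n}0.png").astype(float); sat=im[:,:,2]-im[:,:,0]
    P=[]
    for o in other:
        for z in zs:
            X=np.c_[np.full_like(rng,o),rng,np.full_like(rng,z+dz)] if axis=='y' else np.c_[rng,np.full_like(rng,o),np.full_like(rng,z+dz)]
            uv=proj(n,pose(v,X*mm)); P.append(map_coordinates(sat,[uv[:,1],uv[:,0]],order=1))
    return np.mean(P,0)
r=np.arange(-30,31,1.)
sh=lambda p:print(' '.join(f"{int(y)}:{int(b)}" for y,b in zip(r,p)))
bt=[.4786,.1287,-.12]; bs=[.478,.1315,-.12]
print("top hook y"); sh(prof("top",bt,'y',r,(16,20,24,28),(85,),6))
print("top tab y"); sh(prof("top",bt,'y',r,(-5,-2,0,2,5),(127,),6))
print("top tab x"); sh(prof("top",bt,'x',r,(-8,-4,0),(127,),6))
print("scene tab front y"); sh(prof("scene",bs,'y',r,(7,),(100,110,120),6))
print("scene body front y"); sh(prof("scene",bs,'y',r,(10,),(40,50,60),6))
E
python3 casep.py
```

```text
top hook y
-30:-1 -29:-1 -28:-1 -27:-2 -26:-2 -25:-1 -24:-1 -23:-1 -22:-1 -21:-1 -20:-2 -19:-1 -18:-2 -17:-1 -16:-1 -15:0 -14:0 -13:0 -12:2 -11:5 -10:14 -9:30 -8:55 -7:85 -6:111 -5:128 -4:135 -3:137 -2:138 -1:139 0:139 1:139 2:137 3:134 4:125 5:108 6:84 7:57 8:31 9:13 10:4 11:0 12:0 13:-1 14:-1 15:-1 16:-2 17:-3 18:-3 19:-2 20:-2 21:-2 22:-1 23:-1 24:-1 25:-1 26:0 27:2 28:8 29:18 30:29
top tab y
-30:2 -29:6 -28:13 -27:19 -26:25 -25:30 -24:35 -23:47 -22:64 -21:85 -20:107 -19:120 -18:111 -17:91 -16:71 -15:58 -14:57 -13:67 -12:83 -11:105 -10:123 -9:129 -8:131 -7:133 -6:134 -5:135 -4:134 -3:135 -2:136 -1:135 0:134 1:134 2:135 3:134 4:133 5:133 6:133 7:133 8:128 9:113 10:92 11:68 12:41 13:18 14:6 15:1 16:0 17:-1 18:-2 19:0 20:2 21:8 22:17 23:29 24:42 25:52 26:57 27:60 28:61 29:61 30:60
top tab x
-30:54 -29:45 -28:34 -27:21 -26:10 -25:3 -24:0 -23:0 -22:0 -21:0 -20:0 -19:0 -18:1 -17:2 -16:1 -15:1 -14:1 -13:1 -12:2 -11:5 -10:13 -9:26 -8:51 -7:83 -6:108 -5:124 -4:135 -3:137 -2:138 -1:139 0:140 1:139 2:137 3:136 4:133 5:128 6:122 7:120 8:119 9:117 10:117 11:119 12:117 13:115 14:117 15:117 16:1
[... 191 characters left out ...]
0:51 -19:51 -18:50 -17:50 -16:50 -15:51 -14:51 -13:51 -12:50 -11:51 -10:53 -9:55 -8:55 -7:55 -6:54 -5:54 -4:55 -3:56 -2:55 -1:55 0:56 1:57 2:57 3:56 4:55 5:55 6:55 7:56 8:56 9:54 10:52 11:50 12:50 13:50 14:50 15:50 16:50 17:51 18:52 19:53 20:53 21:53 22:53 23:53 24:52 25:52 26:52 27:52 28:52 29:52 30:52
scene body front y
-30:51 -29:50 -28:48 -27:46 -26:44 -25:42 -24:38 -23:35 -22:32 -21:30 -20:28 -19:27 -18:27 -17:28 -16:31 -15:35 -14:40 -13:46 -12:50 -11:52 -10:52 -9:52 -8:51 -7:50 -6:51 -5:51 -4:50 -3:50 -2:48 -1:46 0:44 1:43 2:42 3:41 4:41 5:42 6:44 7:44 8:45 9:47 10:48 11:49 12:49 13:48 14:47 15:45 16:43 17:42 18:40 19:37 20:33 21:30 22:28 23:27 24:25 25:23 26:22 27:23 28:23 29:22 30:22
```

```bash
python3 - <<'E'
from h import *
o=ctrl.get_obs(); M=R.from_rotvec(o['tool_rot']).as_matrix(); print("yaw",np.arctan2(M[1,2],M[0,2]),M.round(4))
E
python3 plan.py .4535 -.1333 .30 -.102 5 .054
```

```text
yaw -0.12030134018865403 [[-1.200e-01 -8.000e-04  9.928e-01]
 [-9.928e-01  2.700e-03 -1.200e-01]
 [-2.500e-03 -1.000e+00 -1.200e-03]]
t 7.47 pos [0.4769 0.1301 0.2807] F [ 0.6  -0.28 -1.4 ] open 0.0131
[[0.0538, -0.0041, 0.0017], [0.0539, -0.0039, 0.0007], [0.0539, -0.0039, 0.0007], [0.0539, -0.0039, 0.0007], [0.049, -0.0036, 0.0007]]
[[0.06, -1.05, -0.15], [0.0, -0.0, -0.0], [0.0, -0.0, -0.0], [0.0, 0.0, 0.0], [0.0, 0.0, 0.0]]
end [ 0.4535 -0.1333  0.3   ] angle left 0.0
```

>>> servo_tool(
  delta_pos=[
    [0.01, -0.015, 0],
    [0.03, -0.004, 0],
    [0.045, 0, 0.001],
    [0.045, 0, 0.001],
    [0.045, 0, 0.001],
  ],
  dr=[
    [0, -1.0, 0],
    [0, 0, 0],
    [0, 0, 0],
    [0, 0, 0],
    [0, 0, 0],
  ],
  grip=[0, 0, 0, 0, 0],
)

```text
t: 8.1
tool_pos: [0.4596, -0.049, 0.297]
tool_rot: [-1.17, 1.285, -1.272]
contact_force: [1.1, 0.7, -1.3]
opening: 0.0129
```

```bash
python3 plan.py .4535 -.1333 .29 -.102 5 .035
```

```text
t 8.1 pos [ 0.4596 -0.049   0.297 ] F [ 1.08  0.74 -1.26] open 0.0129
[[0.0349, 0.0028, 0.0008], [0.0349, 0.0029, 0.0011], [0.0148, 0.0012, 0.0004], [0.0, 0.0, 0.0], [0.0, 0.0, 0.0]]
[[0.54, 0.49, -0.04], [-0.0, 0.0, -0.0], [-0.0, 0.0, -0.0], [-0.0, 0.0, -0.0], [-0.0, 0.0, -0.0]]
end [ 0.4535 -0.1333  0.29  ] angle left 0.0
```

>>> servo_tool(
  delta_pos=[
    [0.035, 0.002, 0.001],
    [0.03, 0.002, 0.001],
    [0.015, 0.001, 0],
    [0.004, 0, 0],
    [0, 0, 0],
  ],
  dr=[
    [0.3, 0.3, 0],
    [0, 0, 0],
    [0, 0, 0],
    [0, 0, 0],
    [0, 0, 0],
  ],
  grip=[0, 0, 0, 0, 0],
)

```text
t: 8.72
tool_pos: [0.4507, -0.1385, 0.2908]
tool_rot: [-1.163, 1.292, -1.279]
contact_force: [0.3, 0.0, -1.1]
opening: 0.0133
```

```bash
python3 plan.py .4535 -.1333 .23 -.102 5 .02; python3 snap.py n1 scene 180 70 120 100 1.5;  python3 snap.py n1t top 260 200 130 100 1.5
```

```text
t 8.72 pos [ 0.4507 -0.1385  0.2908] F [ 0.27  0.03 -1.14] open 0.0133
[[-0.0018, 0.0199, 0.0009], [-0.0018, 0.0199, 0.0007], [-0.0018, 0.0199, 0.0007], [-0.0001, 0.0011, 0.0], [0.0, 0.0, 0.0]]
[[0.46, -0.04, -0.12], [0.0, 0.0, -0.0], [0.0, 0.0, 0.0], [-0.0, 0.0, 0.0], [-0.0, 0.0, 0.0]]
end [ 0.4535 -0.1333  0.23  ] angle left 0.0
8.725 [ 0.4507 -0.1385  0.2908] [ 0.27  0.03 -1.14] 0.0133
scale 5.9
8.775 [ 0.4508 -0.1383  0.2908] [ 0.45  0.18 -1.72] 0.0128
scale 5.9
```

View pics/n1.png

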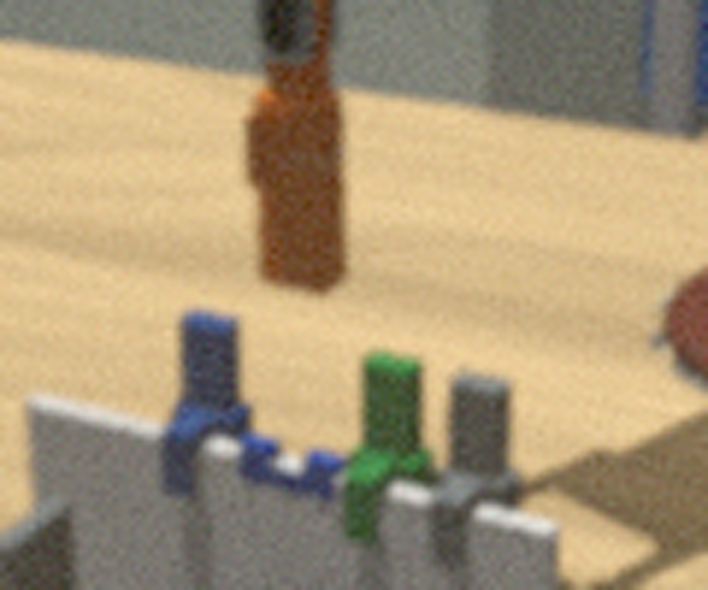

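View pics/n1t.png

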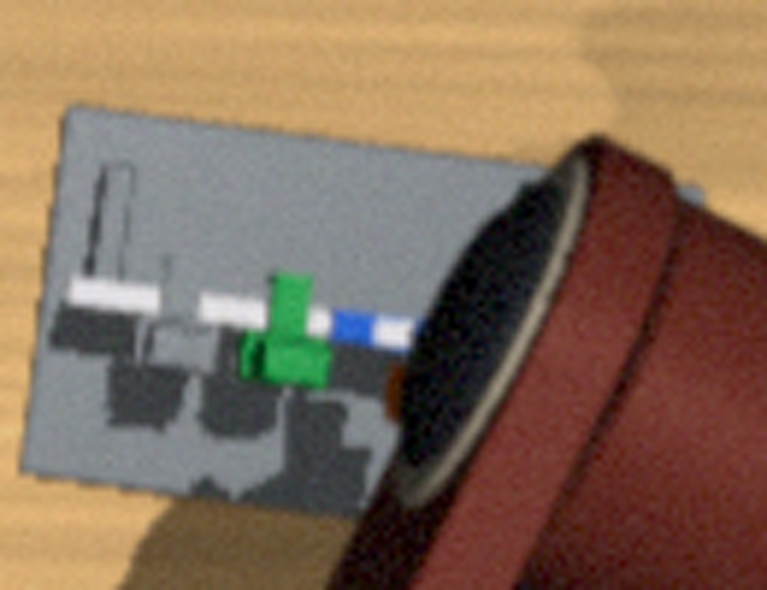

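>>> servo_tool(
  delta_pos=[
    [-0.005, 0.015, 0.002],
    [0, 0.02, 0.001],
    [0, 0.015, 0],
    [0, 0.008, 0],
    [0, 0, 0],
  ],
  dr=[
    [0.4, 0, -0.1],
    [0, 0, 0],
    [0, 0, 0],
    [0, 0, 0],
    [0, 0, 0],
  ],
  grip=[0, 0, 0, 0, 0],
)

```text
t: 9.45
tool_pos: [0.4538, -0.1307, 0.2268]
tool_rot: [-1.162, 1.284, -1.278]
contact_force: [-0.5, -0.0, -0.4]
opening: 0.0129
```

```bash
python3 plan.py .4535 -.1333 .19 -.102 5 .01; python3 snap.py n2 scene 180 90 120 100 1.5;  python3 snap.py n2t top 260 200 130 100 1.5
```

```text
t 9.45 pos [ 0.4538 -0.1307  0.2268] F [-0.54 -0.01 -0.43] open 0.0129
[[0.0007, 0.01, 0.0], [0.0007, 0.01, -0.0], [0.0007, 0.01, -0.0], [0.0005, 0.0069, -0.0], [0.0, 0.0, 0.0]]
[[0.2, 0.22, -0.08], [-0.0, 0.0, 0.0], [-0.0, 0.0, 0.0], [0.0, 0.0, -0.0], [0.0, 0.0, 0.0]]
end [ 0.4535 -0.1333  0.19  ] angle left 0.0
9.45 [ 0.4538 -0.1307  0.2268] [-0.54 -0.01 -0.43] 0.0129
scale 5.9
9.5 [ 0.454  -0.1308  0.2273] [-0.41  0.42 -1.33] 0.0129
scale 5.9
```

View pics/n2.png

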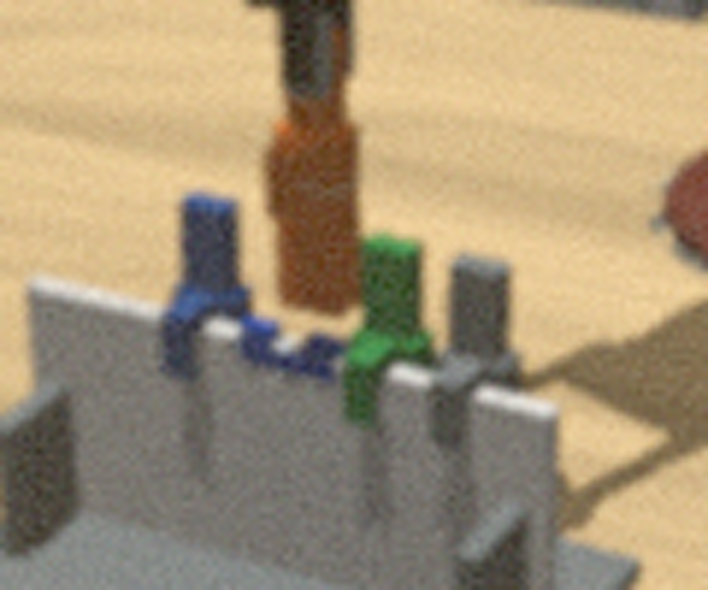

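View pics/n2t.png

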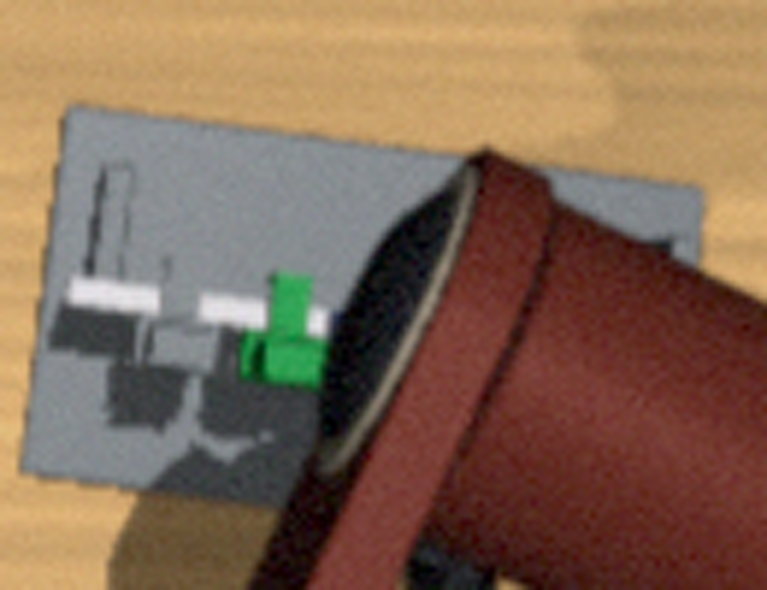

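>>> servo_tool(
  delta_pos=[
    [0.002, 0.01, 0],
    [0, 0.01, 0],
    [0, 0.01, 0],
    [0, 0.008, 0],
    [0, 0, 0],
  ],
  dr=[
    [0.2, 0.2, 0],
    [0, 0, 0],
    [0, 0, 0],
    [0, 0, 0],
    [0, 0, 0],
  ],
  grip=[0, 0, 0, 0, 0],
)

```text
t: 10.18
tool_pos: [0.4546, -0.1336, 0.1883]
tool_rot: [-1.156, 1.282, -1.286]
contact_force: [0.3, 0.0, -1.6]
opening: 0.0125
```

```bash
python3 plan.py .4535 -.1333 .17 -.102 5 .01; python3 snap.py n3 scene 200 105 80 70 1.5
```

```text
t 10.18 pos [ 0.4546 -0.1336  0.1883] F [ 0.34  0.03 -1.58] open 0.0125
[[-0.0001, 0.01, -0.0007], [-0.0001, 0.0084, -0.0005], [0.0, 0.0, 0.0], [0.0, 0.0, 0.0], [0.0, 0.0, 0.0]]
[[-0.22, -0.03, -0.01], [0.0, 0.0, 0.0], [0.0, 0.0, 0.0], [0.0, 0.0, 0.0], [0.0, 0.0, 0.0]]
end [ 0.4535 -0.1333  0.17  ] angle left 0.0
10.175 [ 0.4546 -0.1336  0.1883] [ 0.34  0.03 -1.58] 0.0125
scale 8.428571428571429
```

View pics/n3.png

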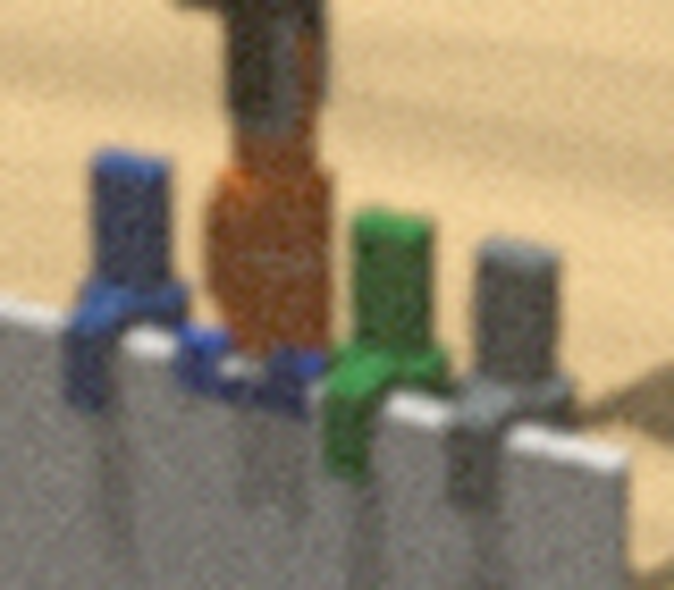

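```bash
cat > ov.py <<'E'
import sys
from h import *
from fit import pose,mm
def boxpts(x0,x1,y0,y1,z0,z1): return [(x,y,z) for x in(x0,x1) for y in(y0,y1) for z in(z0,z1)]
def draw(im,n,v,box,col,dz,sc,off):
    X=np.array(boxpts(*box),float)*mm+[0,0,dz]; uv=(proj(n,pose(v,X))-off+.5)*sc-.5
    for i in range(8):
        for j in range(i):
            if bin(i^j).count('1')==1: cv2.line(im,tuple(np.int32(uv[i].round())),tuple(np.int32(uv[j].round())),col,1)
name=sys.argv[1]; ny=float(sys.argv[2]) # notch y in scene own frame
o=ctrl.get_obs(); z=o['tool_pos'][2]-.0895
v=[.4705,-.1395,-.1015]
off=(200,105);w,h=80,70;sc=8.4
im=ctrl.get_image("scene")
c=cv2.resize(np.clip(im[off[1]:off[1]+h,off[0]:off[0]+w,::-1].astype(float)*1.5,0,255).astype(np.uint8),None,fx=sc,fy=sc,interpolation=cv2.INTER_CUBIC)
draw(c,"scene",v,(-5,5,-130,130,12,125),(0,0,255),0,sc,off)
draw(c,"scene",v,(-5,5,ny-7.75,ny+7.75,125,132),(0,255,0),0,sc,off)
p=pose(v,[np.array([-18.5,ny,0])*mm])[0]; cv_=[p[0],p[1],-.1015]
for bx in((-7,7,-12,12,85,127),(-10,10,-16,16,0,85),(10,32,-7,7,75,85),(27,32,-7,7,55,75)): draw(c,"scene",cv_,bx,(255,255,0),z,sc,off)
cv2.imwrite(f"pics/{name}.png",c); print(o['tool_pos'].round(4),o['contact_force'].round(2),p)
E
python3 ov.py o1 4.8
```

```text
[ 0.4549 -0.1337  0.1889] [ 0.99 -0.1  -1.57] [ 0.45258158 -0.13285018  0.        ]
```

View pics/o1.png

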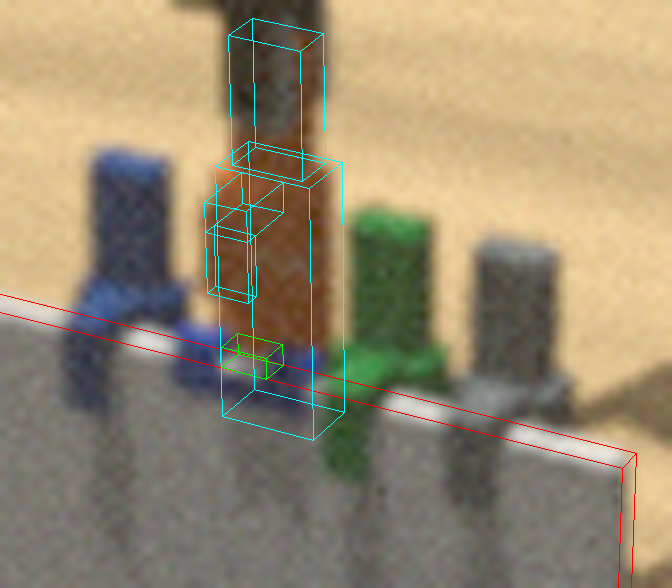

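```bash
cat > avg.py <<'E'
import sys
from h import *
name=sys.argv[1]; N=6
ims=[ctrl.get_image("scene").astype(float) for _ in range(N)]
a=np.mean(ims,0); np.save(f"{name}.npy",a)
x,y,w,h=[int(k) for k in sys.argv[2:6]]; s=min(790/w,590/h)
c=np.clip((a[y:y+h,x:x+w,::-1]-10)*2.2,0,255).astype(np.uint8)
cv2.imwrite(f"pics/{name}.png",cv2.resize(c,None,fx=s,fy=s,interpolation=cv2.INTER_CUBIC)); o=ctrl.get_obs();print(s,o['t'],o['tool_pos'].round(4))
E
python3 avg.py a1 215 105 40 48
```

```text
12.291666666666666 10.575 [ 0.4554 -0.1339  0.19  ]
```

View pics/a1.png

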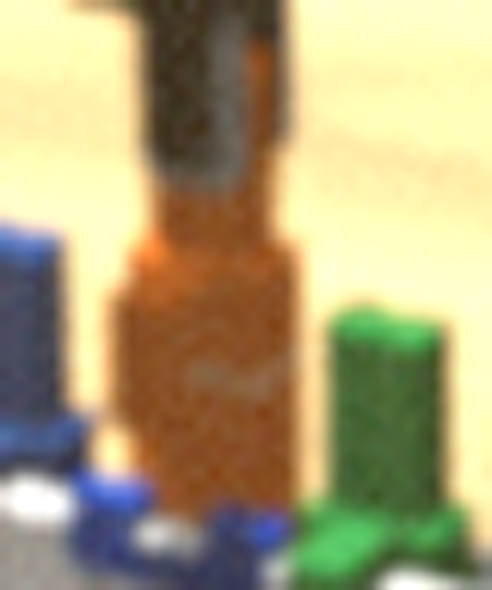

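>>> servo_tool(
  delta_pos=[
    [-0.0006, 0.008, -0.002],
    [0, 0.008, 0],
    [0, 0.008, 0],
    [0, 0.006, 0],
    [0, 0, 0],
  ],
  dr=[
    [-0.2, 0, 0],
    [0, 0, 0],
    [0, 0, 0],
    [0, 0, 0],
    [0, 0, 0],
  ],
  grip=[0, 0, 0, 0, 0],
)

```text
t: 11.2
tool_pos: [0.4529, -0.1329, 0.1571]
tool_rot: [-1.158, 1.283, -1.285]
contact_force: [-0.2, 0.1, -1.0]
opening: 0.013
```

```bash
python3 avg.py a2 215 115 40 48;  python3 plan.py .4535 -.1333 .15 -.102 2 .01
```

```text
12.291666666666666 11.5 [ 0.4537 -0.1332  0.1585]
t 11.5 pos [ 0.4537 -0.1332  0.1585] F [ 0.2   0.05 -1.66] open 0.0127
[[0.0001, 0.0085, -0.0002], [0.0, 0.0, 0.0]]
[[-0.21, -0.03, 0.06], [0.0, -0.0, 0.0]]
end [ 0.4535 -0.1333  0.15  ] angle left 0.0
```

View pics/a2.png

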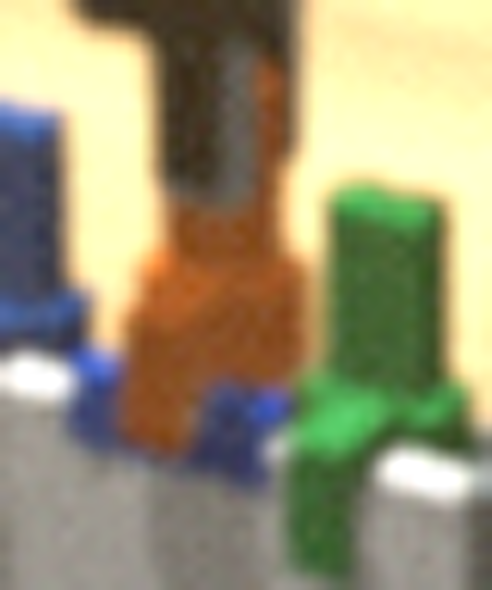

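>>> servo_tool(
  delta_pos=[
    [0, 0.004, 0],
    [0, 0.003, 0],
    [0, 0.002, 0],
    [0, 0, 0],
  ],
  dr=[
    [-0.2, 0, 0],
    [0, 0, 0],
    [0, 0, 0],
    [0, 0, 0],
  ],
  grip=[0, 0, 0, 0],
)

```text
t: 12.0
tool_pos: [0.4538, -0.1333, 0.1491]
tool_rot: [-1.16, 1.284, -1.285]
contact_force: [-0.9, 0.8, -1.5]
opening: 0.0129
```

```bash
python3 plan.py .4535 -.1333 .14 -.102 2 .01
```

```text
t 12.0 pos [ 0.4538 -0.1333  0.1491] F [-0.92  0.77 -1.48] open 0.0129
[[0.0, 0.0091, -0.0003], [0.0, 0.0, 0.0]]
[[-0.02, -0.03, 0.07], [-0.0, -0.0, -0.0]]
end [ 0.4535 -0.1333  0.14  ] angle left 0.0
```

>>> servo_tool(
  delta_pos=[
    [0, 0.002, 0],
    [0, 0.0015, 0],
    [0, 0, 0],
  ],
  dr=[
    [0, 0, 0],
    [0, 0, 0],
    [0, 0, 0],
  ],
  grip=[0, 0, 0],
)

```text
t: 12.38
tool_pos: [0.4539, -0.1335, 0.1455]
tool_rot: [-1.16, 1.283, -1.286]
contact_force: [0.4, 1.2, -1.6]
opening: 0.013
```

>>> servo_tool(
  delta_pos=[
    [0, 0.0015, 0],
    [0, 0, 0],
  ],
  dr=[
    [0, 0, 0],
    [0, 0, 0],
  ],
  grip=[0, 0],
)

```text
t: 12.62
tool_pos: [0.4539, -0.1335, 0.1439]
tool_rot: [-1.16, 1.283, -1.286]
contact_force: [-0.7, -0.5, -1.7]
opening: 0.013
```

>>> servo_tool(
  delta_pos=[
    [0, 0.0015, 0],
    [0, 0, 0],
  ],
  dr=[
    [0, 0, 0],
    [0, 0, 0],
  ],
  grip=[0, 0],
)

```text
t: 12.88
tool_pos: [0.4539, -0.1335, 0.1423]
tool_rot: [-1.16, 1.283, -1.286]
contact_force: [-0.5, -0.4, -0.6]
opening: 0.0131
```

>>> servo_tool(
  delta_pos=[
    [0, 0.001, 0],
    [0, 0, 0],
  ],
  dr=[
    [0, 0, 0],
    [0, 0, 0],
  ],
  grip=[0, 0],
)

```text
t: 13.12
tool_pos: [0.4539, -0.1335, 0.1413]
tool_rot: [-1.16, 1.283, -1.286]
contact_force: [1.1, 0.6, -1.1]
opening: 0.0134
```

```bash
python3 avg.py a3 215 115 40 48
```

```text
12.291666666666666 13.425 [ 0.454  -0.1335  0.1414]
```

View pics/a3.png

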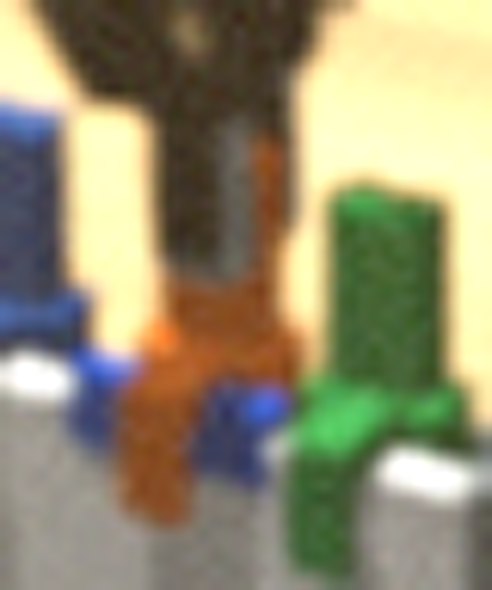

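>>> servo_tool(
  delta_pos=[
    [0, 0.001, 0],
    [0, 0, 0],
  ],
  dr=[
    [0, 0, 0],
    [0, 0, 0],
  ],
  grip=[0, 0],
)

```text
t: 13.68
tool_pos: [0.454, -0.1335, 0.1404]
tool_rot: [-1.16, 1.283, -1.286]
contact_force: [-0.1, -0.2, -1.2]
opening: 0.013
```

>>> servo_tool(
  delta_pos=[
    [0, 0.001, 0],
    [0, 0, 0],
  ],
  dr=[
    [0, 0, 0],
    [0, 0, 0],
  ],
  grip=[0, 0],
)

```text
t: 13.92
tool_pos: [0.4542, -0.1335, 0.1397]
tool_rot: [-1.159, 1.282, -1.286]
contact_force: [-0.3, 0.2, -0.5]
opening: 0.0131
```

>>> servo_tool(
  delta_pos=[
    [0, 0.001, 0],
    [0, 0, 0],
  ],
  dr=[
    [0, 0, 0],
    [0, 0, 0],
  ],
  grip=[0, 0],
)

```text
t: 14.18
tool_pos: [0.4544, -0.1337, 0.1397]
tool_rot: [-1.159, 1.282, -1.287]
contact_force: [0.4, -0.8, -0.8]
opening: 0.0132
```

>>> servo_tool(
  delta_pos=[
    [0, 0.0015, 0],
    [0, 0, 0],
  ],
  dr=[
    [0, 0, 0],
    [0, 0, 0],
  ],
  grip=[0, 0],
)

```text
t: 14.42
tool_pos: [0.4547, -0.1338, 0.1397]
tool_rot: [-1.159, 1.282, -1.287]
contact_force: [0.6, 0.7, -1.4]
opening: 0.0133
```

```bash
python3 avg.py a4 215 115 40 48; python3 -c "
from h import *
for i in range(4): ctrl.get_image('top'); print(ctrl.get_obs()['contact_force'].round(2),ctrl.get_obs()['tool_pos'].round(4))"
```

```text
12.291666666666666 14.725 [ 0.4547 -0.1338  0.1396]
[0.33 0.23 1.32] [ 0.4547 -0.1338  0.1396]
[ 0.06 -0.98  1.44] [ 0.4547 -0.1338  0.1396]
[-0.4  -0.56  1.92] [ 0.4547 -0.1338  0.1396]
[0.43 0.31 1.49] [ 0.4547 -0.1338  0.1396]
```

View pics/a4.png

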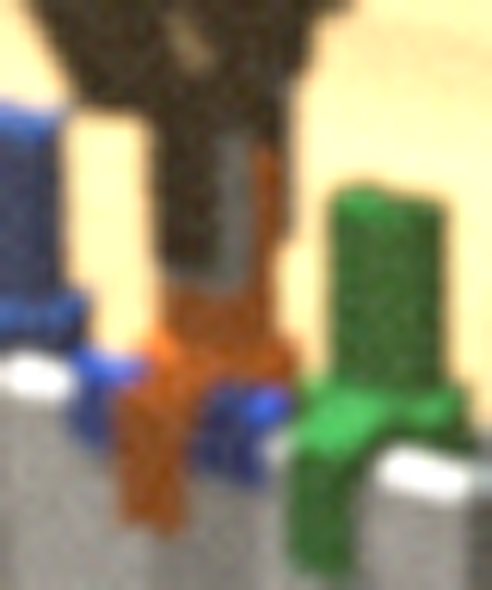

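>>> servo_tool(
  delta_pos=[
    [0, 0, 0],
    [0, 0, 0],
    [0, 0, 0],
    [0, 0, 0],
  ],
  dr=[
    [0, 0, 0],
    [0, 0, 0],
    [0, 0, 0],
    [0, 0, 0],
  ],
  grip=[0.18, 0.25, 0.35, 0.35],
)

```text
t: 15.42
tool_pos: [0.454, -0.1335, 0.1386]
tool_rot: [-1.16, 1.283, -1.285]
contact_force: [-0.1, 0.2, 0.1]
opening: 0.0299
```

```bash
python3 avg.py a5 200 105 70 60; python3 -c "
from h import *
print(ctrl.get_obs()['contact_force'].round(2),ctrl.get_obs()['opening'])"
```

```text
9.833333333333334 15.725 [ 0.4541 -0.1335  0.1387]
[-0.32  0.66  0.61] 0.029410123069775095
```

View pics/a5.png

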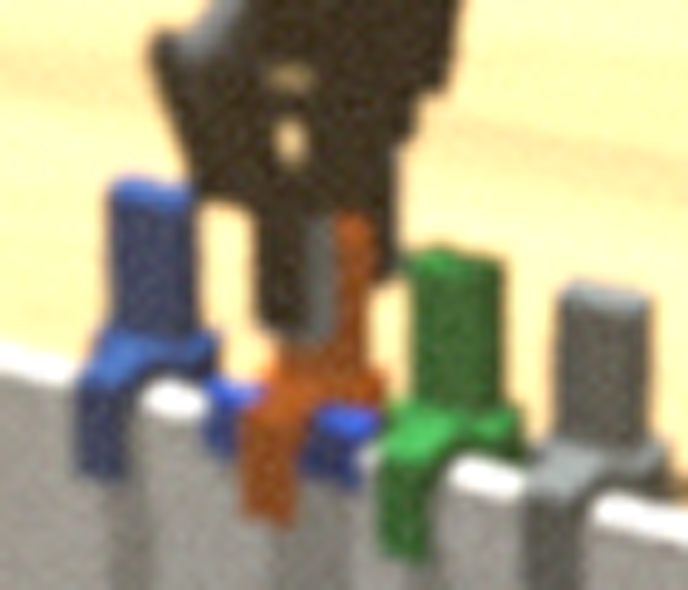

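>>> servo_tool(
  delta_pos=[
    [0, -0.005, 0],
    [0, -0.01, 0],
    [0, -0.015, 0],
    [0, -0.02, 0],
    [0, -0.03, 0],
  ],
  dr=[
    [0, 0, 0],
    [0, 0, 0],
    [0, 0, 0],
    [0, 0, 0],
    [0, 0, 0],
  ],
  grip=[0.35, 0.35, 0.35, 0.35, 0.35],
)

```text
t: 16.35
tool_pos: [0.4532, -0.133, 0.2218]
tool_rot: [-1.161, 1.286, -1.284]
contact_force: [0.8, 0.2, -0.4]
opening: 0.0301
```

>>> servo_tool(
  delta_pos=[
    [0, -0.03, 0],
    [0, -0.02, -0.03],
    [0, -0.01, -0.03],
    [0.0, 0, -0.02],
    [0, 0, 0],
  ],
  dr=[
    [0, 0, 0],
    [0, 0, 0],
    [0, 0, 0],
    [0, 0, 0],
    [0, 0, 0],
  ],
  grip=[0.35, 0.35, 0.35, 0.35, 0.35],
)

```text
t: 16.98
tool_pos: [0.3738, -0.1255, 0.2948]
tool_rot: [-1.156, 1.272, -1.295]
contact_force: [0.4, -1.0, 0.1]
opening: 0.0301
```

```bash
python3 avg.py a6 200 105 70 60; python3 snap.py f1t top 200 180 200 140 1.5; python3 snap.py f1s scene 0 0 512 384 1.3
```

```text
9.833333333333334 17.275 [ 0.3743 -0.1254  0.2927]
17.275 [ 0.3743 -0.1254  0.2927] [-0.62  0.19  0.12] 0.0302
scale 3.95
17.325 [ 0.3743 -0.1253  0.2926] [-0.51 -0.3  -0.53] 0.03
scale 1.5364583333333333
```

View pics/a6.png

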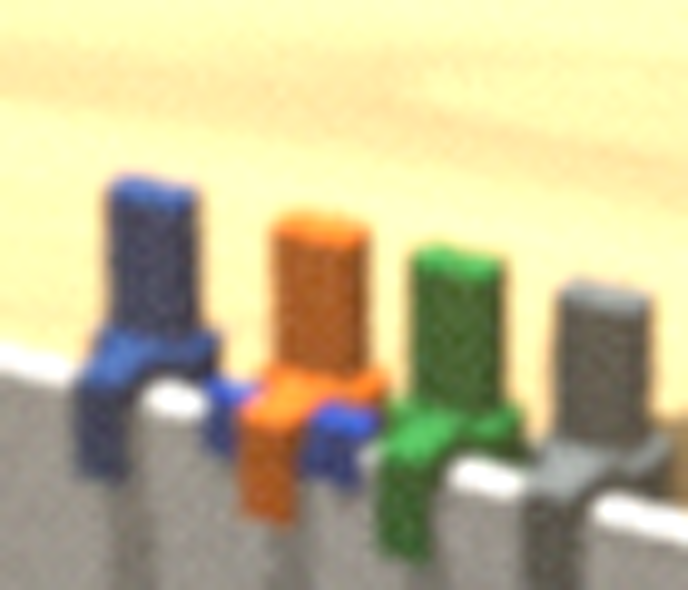

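View pics/f1t.png

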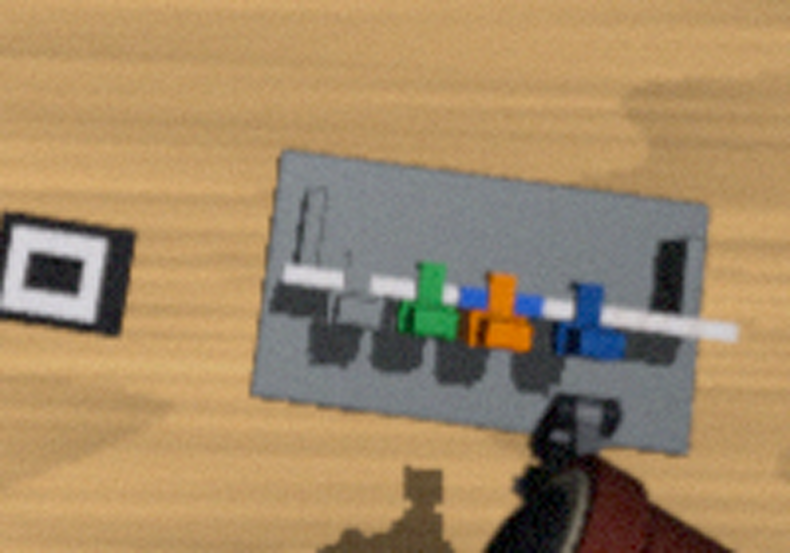

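View pics/f1s.png

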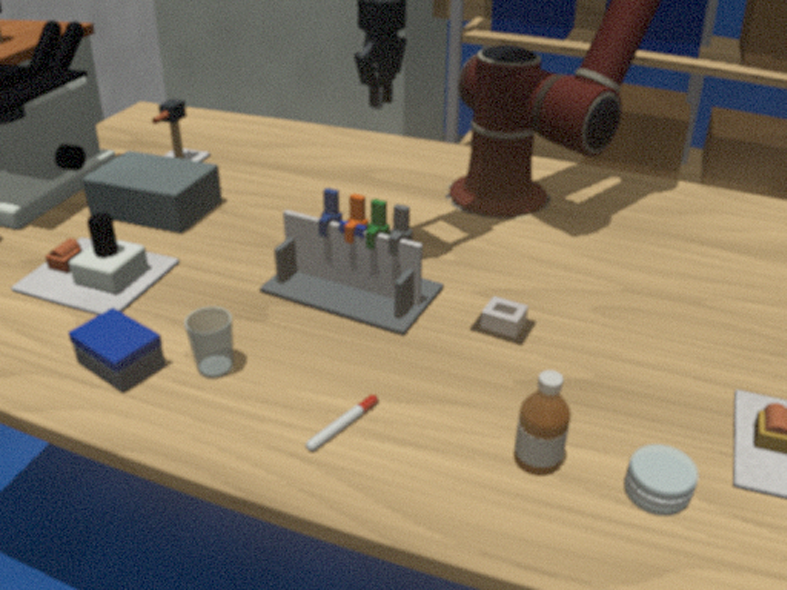

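```bash
python3 -c "
from station import ctrl
print(ctrl.finish_job()); print(ctrl.get_obs()['t'])"
```

```text
the job is handed in; nothing more can be done
None
the job is handed in; nothing more can be done
```

The orange case is hanging in the notch of the blue saddle between the blue-topped and green-topped cases. The job was handed in at about 17.3 s of the 61 s allowed. The hand-in gives no verdict, so this rests on my own checks.

**What I did**
- I gripped the tab across x and drew the case straight up. I carried it over the hanging cases and lowered it at a notch position measured at about 5.5 mm towards +y from the stand's middle.
- I lowered it in 1 to 2 mm steps, and it met no resistance at the height of the saddle's block tops.
- It came to rest with the case's origin at about 50 mm, pressing with roughly 3 N. I then opened the jaws and backed the arm away upwards.

**Last checks**
- **Seating:** the orange case's tab top and hook lip line up with those of the other cases, and its hook sits between the two blue blocks.
- **Neighbours:** the blue, green and grey cases look unmoved and upright.
- **Bench:** the bottle, beaker and marker look untouched in the final picture, though I did not measure them. The arm is clear of everything.

**What disagreed**
- **Cameras:** the two cameras differ by about 3 mm in y. I avoided this by working from differences within each camera's own picture.
- **Fingertips:** they appeared about 10 to 20 mm farther back than the tool data says, so I set the grasp height from the picture instead. The jaws closed on the tab (13 mm measured, 14 mm expected), so the grasp was sound.

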